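Sort the loose crystals back into their specimen trays

ROBOT

A 6-joint arm with a two-finger parallel gripper is mounted at the origin on the work surface. World frame = base frame: x ahead of the robot, y to its left, z up, the work surface at z = 0. Lengths are in m, angles in rad, forces in N, time in s.
With the tool pointing down it reaches from about 0.25 to 0.725 m from the base axis. Payload 4 kg.
Tool frame: the origin (TCP) lies on the centre line of the jaws, within the pads' length; the fingertips stand 25 mm ahead of it and the grasp point (between the pads) lies 6 mm ahead of it; z points along the fingers, x is the direction in which the jaws open and shut, and the axes are right-handed (so a half turn about z gives the same grasp; the last joint's range is limited). The gripper opens to 85 mm and grips with 20 to 120 N. Pads are 22 mm wide; open, the fingers measure 114 mm over their backs; the gripper's body (76 mm by 85 mm) begins 54 mm behind the grasp point. The pads swing forward as they close: fully open they stand 13 mm farther back than shut.
Start: joints at [-1.306, 0.241, 0.005, 1.335, 0, 1.571], TCP at [0.131, -0.483, 0.256] pointing down, gripper open.
Joint ranges: [-2.72, 2.72], [-1.05, 1.87], [-1.09, 1.28], [-1.99, 2.15], [-1.42, 1.44], [-3.14, 3.14]. Speed limits (rad/s): [2.79, 2.79, 3.14, 3.14, 3.14, 3.14].

INTERFACE

Orientations are given as a unit quaternion [x, y, z, w].
In Python, from workcell import bot, imaging, order gives the robot as it stands.
- The arm moves only by the tool carry_out, never from a script. Its argument "moves" is a list of rows, each a list of 5 numbers: the shift along the tool's x, y, z scaled (see below), then the turn about the tool's z scaled (see below), then the opening, from -1 (shut) to 1 (fully open). In form: [[tx, ty, tz, roll, hand], ...]. A call has 1 to 20 rows; each row is the pose to reach, as a shift and turn from the pose commanded when the call began, along the tool's axes at that moment; what a row does not reach only later rows make up. The controller multiplies each number of a shift by 0.1 m and each number of a turn by 90 degrees. A row lasts 1/10 s, in which the tool goes at most 50 mm and 8.59 degrees, less where a joint would pass 70% of its speed; a pose out of reach is approached as far as the arm can. A call with a number of a shift or a turn outside -1 to 1 is refused whole. A call with a gripper value outside its range is refused whole. The fingers move at their own pace and stop on an object; the grip force is fixed at half the most. Time passes only in rows, so rows that repeat a pose let the fingers close. It gives the time, the measured TCP pose, the force and the opening at its end, in the units of the state.
- bot.get_obs(): the state, without advancing time (a new reading comes with each control period).
- imaging.camera(name): name is "scene" or "top"; returns the picture (400x640x3 uint8, red, green, blue); there is no depth.
- imaging.camera_model(name): a dict with "fovy" (degrees; the focal length in pixels is half the picture's height over the tangent of half this angle, whatever the lens; pixels are square), "cx", "cy" (the principal point, pixels), "dist" ([k1, k2, p1, p2, k3] as OpenCV has them; the pictures are not rectified), "eye" and "rotation" of the camera in the world. Camera axes: x right, y up, looking along -z (the intrinsics and any distortion apply to the point x, -y, -z); pixel columns grow to the right and rows downward; lengths in m; the calibration is good to about 2 mm. A picture is of the moment at which its call begins. camera_model takes no time and is no camera call.
- order.job_done(): hands the job in, once; it reports no verdict.
The state is a dict: "clock": time; "joint_pos": joint angles; "joint_vel": joint speeds; "tau": joint torques, N m; "eef_pos": TCP position; "tool_rot": TCP orientation; "ft_force": force on the tool from outside, world axes, zero at the start; "ft_torque": the same for the moment, N m; "grip_width": finger opening in m.
Only numpy, scipy, OpenCV 4.12 (cv2) and the standard library are available. Lean on these libraries where they do the work, as an engineer would, in place of code of your own. Each camera call takes 0.05 s, during which the arm holds its last target.

TASK

After the lesson, put the five loose milky-white crystals back into the specimen trays: each goes into the tray whose mounted sample has its own crystal form (rounded twelve-faced garnets, long square scapolites, flat slant-ended gypsum tablet). Set each one down gently on the black floor of its tray, never dropping it, with the scapolites and the gypsum lying flat and no two of them touching. Leave the hand lens and the streak plate where they lie.

Things in the scene. Friction and masses are not known exactly. Their poses are not given: they have to be found in the camera images.
- garnet_1: loose milky-white garnet, rounded twelve-faced form (rhombic dodecahedron), 44 mm high, 62 mm from point to point along its x. Origin at its centre, 22 mm above the counter; z up. It rests on a face; two faces are vertical, 44 mm apart, facing its +y and -y: grip there, fingers closing along its y. About 200 g
- garnet_2: loose milky-white garnet, rounded twelve-faced form (rhombic dodecahedron), 44 mm high, 62 mm from point to point along its x. Origin at its centre, 22 mm above the counter; z up. It rests on a face; two faces are vertical, 44 mm apart, facing its +y and -y: grip there, fingers closing along its y. About 200 g
- scapolite_1: loose milky-white scapolite, long square prism 32 x 32 mm with a four-sided point at each end, 92 mm long over the points (flat sides 56 mm), lying with its length along its x. Origin at its centre, 16 mm above the counter; z up. Grip its vertical sides, 32 mm apart, fingers closing along its y. About 200 g
- scapolite_2: loose milky-white scapolite, long square prism 32 x 32 mm with a four-sided point at each end, 92 mm long over the points (flat sides 56 mm), lying with its length along its x. Origin at its centre, 16 mm above the counter; z up. Grip its vertical sides, 32 mm apart, fingers closing along its y. About 200 g
- gypsum: loose milky-white gypsum tablet, a flat slant-ended plate (parallelogram from above), 16 mm thick: long sides 76 mm, 54 mm apart, along its x; ends slanted at 66 degrees, 100 mm from end to end over the sharp corners; all sides vertical. It lies flat; origin at its centre, 8 mm above the counter; z up. Grip the long sides, fingers closing along its y. About 150 g
- tray_garnet: white tray, black floor, fixed, 164 (x) by 192 mm (y). Origin: centre of underside; z up. Floor at 4 mm, rim top at 16 mm, walls 4 mm. Far end (x +38 to +76, y -36 to +36 mm): dark block with mounted sample, a garnet at 0.7 size, top at 45 mm. Free floor: x -78 to +38, y -92 to +92 mm; fits two side by side, e.g. at x -21, y +42 and -42 mm. Its x points away from the robot, within 0.25 rad
- tray_scapolite: white tray, black floor, fixed, 164 (x) by 192 mm (y). Origin: centre of underside; z up. Floor at 4 mm, rim top at 16 mm, walls 4 mm. Far end (x +38 to +76, y -36 to +36 mm): dark block with mounted sample, a scapolite at 0.7 size, top at 36 mm. Free floor: x -78 to +38, y -92 to +92 mm; fits two side by side, e.g. at x -21, y +42 and -42 mm. Its x points away from the robot, within 0.25 rad
- tray_gypsum: white tray, black floor, fixed, 164 (x) by 192 mm (y). Origin: centre of underside; z up. Floor at 4 mm, rim top at 16 mm, walls 4 mm. Far end (x +38 to +76, y -36 to +36 mm): dark block with mounted sample, a gypsum tablet at 0.7 size, top at 25 mm. Free floor: x -78 to +38, y -92 to +92 mm; fits two side by side, e.g. at x -21, y +42 and -42 mm. Its x points away from the robot, within 0.25 rad
- streak_plate: bystander: white porcelain streak plate, a loose flat tile 75 (x) by 50 (y) by 7 mm with two dark scratches; origin at the centre of its underside. Not to be moved
- loupe: bystander: small folding hand lens, loose, steel cover with a black lens ring swung out of it, 78 mm (x) by 27 mm by 18 mm high; origin on its underside, near the middle. Not to be moved
Not all that is in view belongs to the job. What is shaped like the gypsum but green is not meant. What is shaped like the garnet_2 but pink is not meant.

How it is judged:
At the end, for the whole second after the job is handed in: Each crystal rests on the free floor of its own kind's tray (centre at tray x -78 to +38, y -92 to +92 mm, height within 5 mm of resting); scapolites and gypsum level within 0.16 rad; the two garnets do not touch, nor the two scapolites; all at rest and released (x of garnet_1 in the frame of tray_garnet between -0.078 and 0.038 m and y of garnet_1 in the frame of tray_garnet between -0.092 and 0.092 m and z of garnet_1 in the frame of tray_garnet between 0.021 and 0.031 m and linear speed of each of garnet_1, garnet_2, scapolite_1, scapolite_2, gypsum below 0.02 m/s and contact force between each of garnet_1, garnet_2, scapolite_1, scapolite_2, gypsum and the fingers below 0.05 N and x of garnet_2 in the frame of tray_garnet between -0.078 and 0.038 m and y of garnet_2 in the frame of tray_garnet between -0.092 and 0.092 m and z of garnet_2 in the frame of tray_garnet between 0.021 and 0.031 m and x of scapolite_1 in the frame of tray_scapolite between -0.078 and 0.038 m and y of scapolite_1 in the frame of tray_scapolite between -0.092 and 0.092 m and z of scapolite_1 in the frame of tray_scapolite between 0.015 and 0.025 m and angle between scapolite_1's own x axis and vertical between 1.41 and 1.73 rad and x of scapolite_2 in the frame of tray_scapolite between -0.078 and 0.038 m and y of scapolite_2 in the frame of tray_scapolite between -0.092 and 0.092 m and z of scapolite_2 in the frame of tray_scapolite between 0.015 and 0.025 m and angle between scapolite_2's own x axis and vertical between 1.41 and 1.73 rad and x of gypsum in the frame of tray_gypsum between -0.078 and 0.038 m and y of gypsum in the frame of tray_gypsum between -0.092 and 0.092 m and z of gypsum in the frame of tray_gypsum between 0.007 and 0.017 m and (angle between gypsum's own z axis and vertical below 0.16 rad or angle between gypsum's own z axis and vertical above 2.98 rad) and contact force between garnet_1 and garnet_2 below 0.02 N and contact force between scapolite_1 and scapolite_2 below 0.02 N).
It fails at once if a crystal is dropped or slammed down: faster than 0.7 m/s with its centre less than 55 mm above the counter (a free fall of over 25 mm) ((height (world z) of garnet_1 below 0.055 m and linear speed of garnet_1 above 0.7 m/s) or (height (world z) of garnet_2 below 0.055 m and linear speed of garnet_2 above 0.7 m/s) or (height (world z) of scapolite_1 below 0.055 m and linear speed of scapolite_1 above 0.7 m/s) or (height (world z) of scapolite_2 below 0.055 m and linear speed of scapolite_2 above 0.7 m/s) or (height (world z) of gypsum below 0.055 m and linear speed of gypsum above 0.7 m/s)).
It fails at once if the streak plate is shifted by more than 20 mm (distance of streak_plate from where it was at the start of the episode above 0.02 m).
It fails at once if the hand lens is shifted by more than 20 mm (distance of loupe from where it was at the start of the episode above 0.02 m).
It also fails if it takes over 128 s, if anything falls off the work surface, if the arm or the gripper's body presses on something with over 40 N, if the wrist force passes 120 N, or if a joint passes its speed limit or range.

## Working session

There is one attempt and no reset: what is moved stays moved. The work goes in short steps, Python scripts to look and compute and a tool call to move; the robot and the scene stay as the last step left them, time stands still between calls to the robot, and variables do not carry over. Pictures are saved under pics/ and viewed, and the job is handed in when it is done.

Besides the shell and the picture viewer there is one more tool, called after ">>>" as name(argument=value, ...) on one line, values as JSON. carry_out: Moves the arm, as the interface text tells. Its arguments: {"type":"object","properties":{"moves":{"type":"array","items":{"type":"array","items":{"type":"number","minimum":-1,"maximum":1}}}},"required":["moves"]}

```bash
ls; mkdir -p pics; python3 - <<'E'
from workcell import bot, imaging, order
import cv2
for n in ("scene","top"):
    im=imaging.camera(n); cv2.imwrite(f"pics/{n}0.png",im[:,:,::-1]); 
    print(n,imaging.camera_model(n))
print(bot.get_obs())
E
```

```text
pics
scene {'fovy': 54.3150160218351, 'cx': 318.8494092100906, 'cy': 198.53602625882073, 'dist': array([0.00664056, 0.        , 0.        , 0.        , 0.        ]), 'eye': array([ 0.89141488, -0.71227974,  0.6543943 ]), 'rotation': array([0.43913705, 0.11519921, 0.20281348, 0.86761425])}
top {'fovy': 57.007408033288336, 'cx': 319.86654915657186, 'cy': 200.6644343534042, 'dist': array([-0.0613054,  0.       ,  0.       ,  0.       ,  0.       ]), 'eye': array([0.43804404, 0.01997741, 0.99631677]), 'rotation': array([ 0.02462636, -0.02979818, -0.69669437,  0.71632574])}
{'clock': 0.1, 'joint_pos': array([-1.30601307e+00,  2.41355241e-01,  3.87848218e-03,  1.33517520e+00,
        2.48544380e-06,  1.57080228e+00]), 'joint_vel': array([-4.02009811e-04, -3.06585640e-03,  1.31653669e-03,  9.38479022e-05,
       -7.28494759e-04, -5.67215094e-04]), 'tau': array([ 6.13976426e-04, -3.73138690e+01,  2.53009558e+01,  1.08754207e-02,
       -4.58724071e-05,  1.15175317e-05]), 'eef_pos': array([ 0.13071988, -0.48209194,  0.25550058]), 'tool_rot': array([ 7.94258538e-01, -6.07579224e-01, -7.36173111e-04, -5.64703637e-04]), 'ft_force': array([ 0.33756045, -0.2401375 ,  0.06040971]), 'ft_torque': array([ 0.02954625, -0.00898351,  0.02490628]), 'grip_width': 0.08554030744424404}
```

View pics/top0.png

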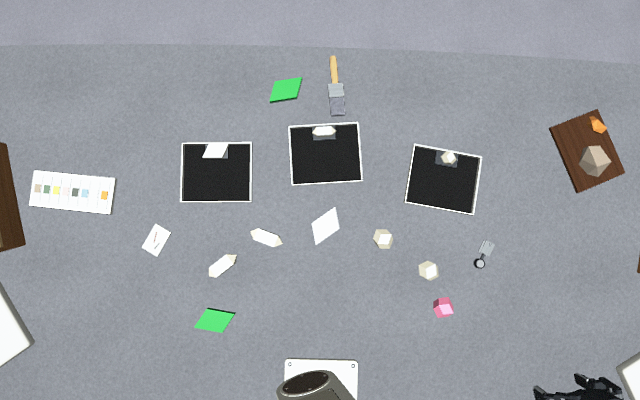

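View pics/scene0.png

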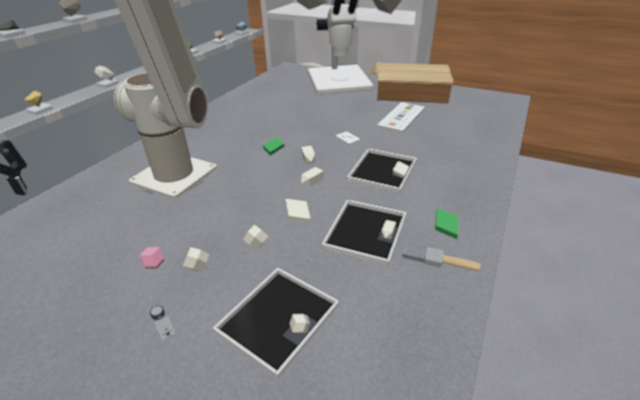

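Top view: left tray (216,172), middle tray (325,153), right tray (443,179). Loose white things: prisms at (266,237) and (222,266), a tablet at (326,226), garnets at (383,239) and (428,270). I'll check them in enlarged crops.

```bash
cat > h.py <<'E'
import numpy as np, cv2
from scipy.spatial.transform import Rotation as R
from workcell import bot, imaging, order
def cam(n):
    m=imaging.camera_model(n); f=200/np.tan(np.radians(m['fovy'])/2)
    K=np.array([[f,0,m['cx']],[0,f,m['cy']],[0,0,1]]); return m,K,np.array(m['dist'])
def pix2w(n,px,z):
    m,K,d=cam(n); px=np.array(px,float).reshape(-1,1,2)
    u=cv2.undistortPoints(px,K,d).reshape(-1,2)
    ray=np.c_[u[:,0],-u[:,1],-np.ones(len(u))]
    w=R.from_quat(m['rotation']).apply(ray); e=m['eye']
    z=np.broadcast_to(z,len(u))
    return e+w*((z-e[2])/w[:,2])[:,None]
def w2pix(n,P):
    m,K,d=cam(n); P=np.array(P,float).reshape(-1,3)
    c=R.from_quat(m['rotation']).inv().apply(P-m['eye'])*[1,-1,-1]
    return cv2.projectPoints(c,np.zeros(3),np.zeros(3),K,d)[0].reshape(-1,2)
def crop(src,x0,y0,w,h,s,out,grid=10):
    im=cv2.imread(src) if isinstance(src,str) else src[:,:,::-1]
    c=cv2.resize(im[y0:y0+h,x0:x0+w],None,fx=s,fy=s,interpolation=cv2.INTER_CUBIC)
    for gx in range((x0//grid+1)*grid,x0+w,grid):
        X=int((gx-x0+.5)*s); cv2.line(c,(X,0),(X,6),(0,0,255),1); cv2.putText(c,str(gx),(X-10,16),0,.35,(0,0,255),1)
    for gy in range((y0//grid+1)*grid,y0+h,grid):
        Y=int((gy-y0+.5)*s); cv2.line(c,(0,Y),(6,Y),(0,0,255),1); cv2.putText(c,str(gy),(8,Y+4),0,.35,(0,0,255),1)
    cv2.imwrite(out,c)
E
python3 - <<'E'
from h import *
crop('pics/top0.png',200,200,150,90,5.3,'pics/c1.png')
crop('pics/top0.png',365,215,130,90,6,'pics/c2.png')
crop('pics/top0.png',175,115,195,95,4.1,'pics/c3.png')
crop('pics/top0.png',395,130,100,95,6,'pics/c4.png')
E
```

```text
(no output)
```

View pics/c1.png

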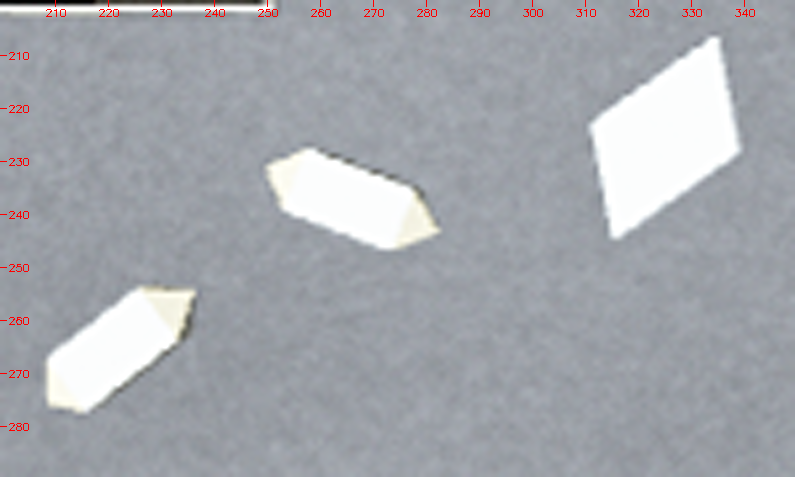

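View pics/c2.png

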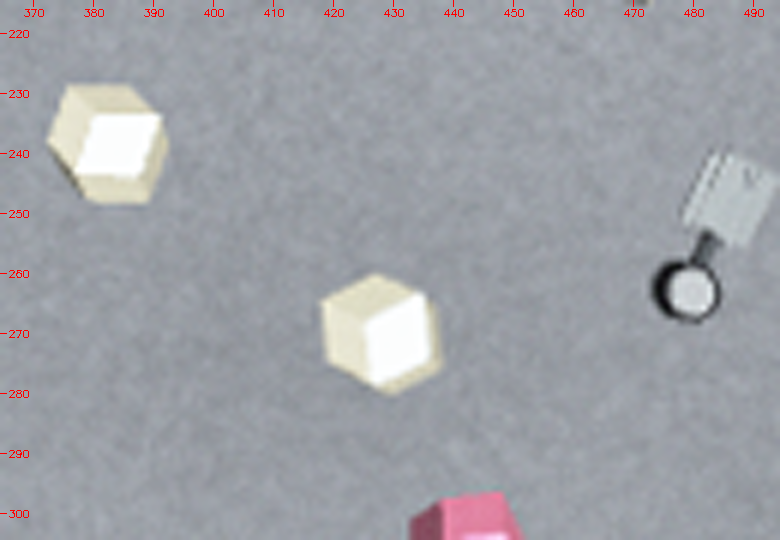

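View pics/c3.png

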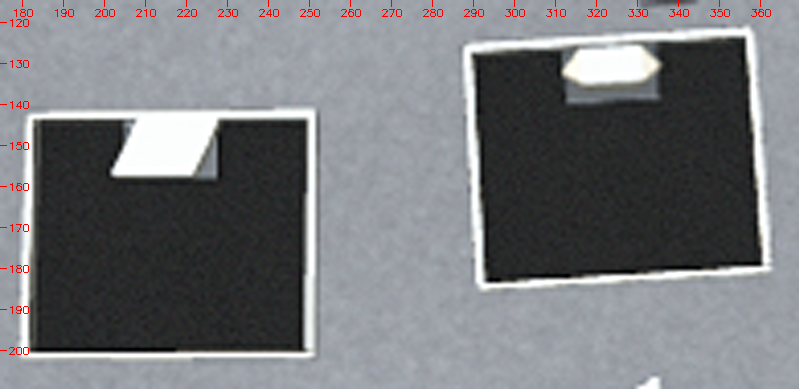

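View pics/c4.png

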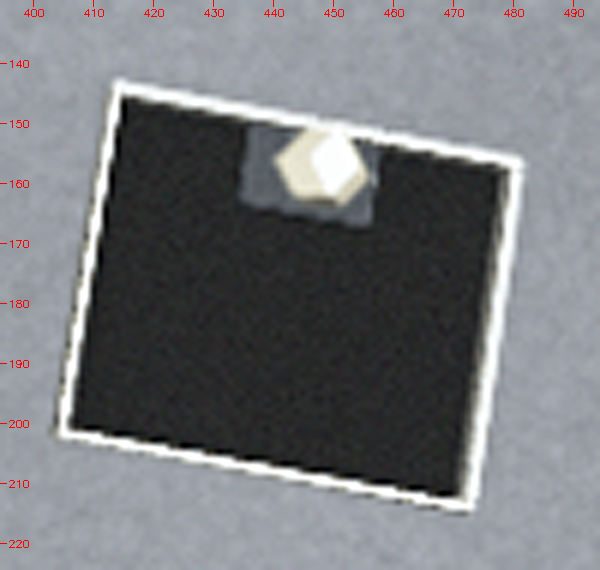

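Crops confirm it: left tray's sample is the tablet, middle the prism, right the garnet. The pink block at (444,307) and green tablets aren't meant. Next I fit model silhouettes to get poses.

```bash
cat > fit.py <<'E'
from h import *
from scipy.optimize import minimize
a=22/np.sqrt(2)
V=[(i*a,j*a,k*a) for i in(-1,1) for j in(-1,1) for k in(-1,1)]+[tuple(s*2*a*np.eye(3)[i]) for i in range(3) for s in(-1,1)]
V=np.array(V)/1000; q=1/np.sqrt(2)
GAR=np.c_[V[:,0],(V[:,1]-V[:,2])*q,(V[:,1]+V[:,2])*q]
GTOP=GAR[GAR[:,2]>.0215]
SCA=np.array([(s*28,i*16,j*16) for s in(-1,1) for i in(-1,1) for j in(-1,1)]+[(46,0,0),(-46,0,0)])/1000
STOP=SCA[:8][SCA[:8,2]>0]
def gyp(m): 
    o=27/np.tan(np.radians(66))*m
    return np.array([(s*38+(o if i>0 else -o),i*27,j*8) for s in(-1,1) for i in(-1,1) for j in(-1,1)])/1000
GYPa,GYPb=gyp(1),gyp(-1)
def world(M,p,z): 
    c,s=np.cos(p[2]),np.sin(p[2])
    return np.c_[p[0]+c*M[:,0]-s*M[:,1],p[1]+s*M[:,0]+c*M[:,1],M[:,2]+z]
S=8
def hullmask(n,P,box):
    x0,y0,w,h=box
    px=(w2pix(n,P)-[x0-.5,y0-.5])*S
    m=np.zeros((h*S,w*S),np.uint8); cv2.fillConvexPoly(m,cv2.convexHull(np.round(px*16).astype(np.int32)),255,shift=4)
    return cv2.resize(m,(w,h),interpolation=cv2.INTER_AREA)/255.
def fit(n,im,M,z,c,yaws,r=32,top=None,thr=18,ttop=243,bg=None):
    x0,y0=int(c[0]-r),int(c[1]-r); box=(x0,y0,2*r,2*r)
    g=im[y0:y0+2*r,x0:x0+2*r].astype(float)
    b=np.median(g.reshape(-1,3),0)
    d=np.abs(g-b).max(2)
    mk=(d>thr).astype(np.uint8)
    l,lab=cv2.connectedComponents(mk); k=lab[r-3:r+3,r-3:r+3].ravel(); k=np.bincount(k[k>0]).argmax()
    mk=(lab==k).astype(float)
    mt=(g.min(2)>ttop).astype(float)*mk
    def cost(p):
        h=hullmask(n,world(M,p,z),box); e=np.abs(h-mk).sum()/mk.sum()
        if top is not None: e+=np.abs(hullmask(n,world(top,p,z),box)-mt).sum()/max(mt.sum(),1)
        return e
    w0=pix2w(n,[c],z)[0]; best=None
    for y in yaws:
        r_=minimize(lambda v:cost([w0[0]+v[0]*.01,w0[1]+v[1]*.01,y+v[2]*.2]),[0,0,0],method='Nelder-Mead',options=dict(initial_simplex=[[0,0,0],[.6,0,0],[0,.6,0],[0,0,.6]],xatol=.005,fatol=1e-4))
        p=[w0[0]+r_.x[0]*.01,w0[1]+r_.x[1]*.01,y+r_.x[2]*.2]
        if best is None or r_.fun<best[1]: best=(p,r_.fun)
    return np.array(best[0]),best[1]
E
cat > run1.py <<'E'
from fit import *
im=cv2.imread('pics/top0.png')[:,:,::-1]
Y=np.arange(0,np.pi,np.pi/8)
ov=cv2.resize(im[:,:,::-1],None,fx=5,fy=5,interpolation=cv2.INTER_CUBIC)
def draw(P):
    for hh in P:
        px=cv2.convexHull(((w2pix('top',hh)+.5)*5).round().astype(np.int32)); cv2.polylines(ov,[px],True,(0,0,255),1)
for nm,M,T,z,c in [('scaL',SCA,STOP,.016,(222,266)),('scaR',SCA,STOP,.016,(266,237)),('garL',GAR,GTOP,.022,(383,239)),('garR',GAR,GTOP,.022,(428,270)),('gypA',GYPa,None,.008,(326,226)),('gypB',GYPb,None,.008,(326,226))]:
    p,e=fit('top',im,M,z,c,Y,r=26,top=T); print(nm,np.round(p,4),'deg',round(np.degrees(p[2])%180,1),'err',round(e,3))
    if nm!='gypB' and not(nm=='gypA' and e>.2) or nm=='gypB' and e<.2: draw([world(M,p,z)]+([world(T,p,z)] if T is not None else []))
# trays: outer rim corners at z .016, hand-read
tr={'gyp':[(181,142),(252.0,142),(251.5,202),(180.5,202)],'sca':[(288.5,125),(357.5,122),(362.5,180.5),(291.5,185)],'gar':[(413.5,143),(481.5,156.5),(474,214.5),(404,202)]}
Tm=np.array([(82,96,16),(82,-96,16),(-82,-96,16),(-82,96,16)])/1000
for k,v in tr.items():
    W=pix2w('top',v,.016)
    f=lambda p:((world(Tm,p,0)[:,:2]-W[:,:2])**2).sum()
    r=minimize(f,[*W[:,:2].mean(0),0],method='Nelder-Mead',options=dict(xatol=1e-5,fatol=1e-10))
    print(k,np.round(r.x,4),'rms mm',1000*np.sqrt(r.fun/4)); draw([world(Tm,r.x,0)])
cv2.imwrite('pics/ov1.png',ov[200*5:290*5,200*5:350*5]); cv2.imwrite('pics/ov2.png',ov[215*5:300*5,365*5:500*5]); cv2.imwrite('pics/ov3.png',cv2.resize(ov[115*5:220*5,175*5:490*5],None,fx=.5,fy=.5,interpolation=cv2.INTER_AREA))
print('loupe/plate',pix2w('top',[(480,263),(490,245),(470,225),(155,240)],.0)[:,:2].round(3))
E
python3 run1.py
```

```text
scaL [0.336  0.2675 2.2647] deg 129.8 err 0.173Traceback (most recent call last):
  File "run1.py", line 9, in <module>
    p,e=fit('top',im,M,z,c,Y,r=26,top=T); print(nm,np.round(p,4),'deg',round(np.degrees(p[2])%180,1),'err',round(e,3))
        ~~~^^^^^^^^^^^^^^^^^^^^^^^^^^^^^
  File "fit.py", line 38, in fit
    r_=minimize(lambda v:cost([w0[0]+v[0]*.01,w0[1]+v[1]*.01,y+v[2]*.2]),[0,0,0],method='Nelder-Mead',options=dict(initial_simplex=[[0,0,0],[.6,0,0],[0,.6,0],[0,0,.6]],xatol=.005,fatol=1e-4))
    res = _minimize_neldermead(fun, x0, args, callback, bounds=bounds,
                               **options)
    fsim[j] = func(sim[j])
              ~~~~^^^^^^^^
    fx = function(np.copy(x), *(wrapper_args + args))
  File "fit.py", line 38, in <lambda>
    r_=minimize(lambda v:cost([w0[0]+v[0]*.01,w0[1]+v[1]*.01,y+v[2]*.2]),[0,0,0],method='Nelder-Mead',options=dict(initial_simplex=[[0,0,0],[.6,0,0],[0,.6,0],[0,0,.6]],xatol=.005,fatol=1e-4))
                         ~~~~^^^^^^^^^^^^^^^^^^^^^^^^^^^^^^^^^^^^^^^^^^^
  File "fit.py", line 34, in cost
    if top is not None: e+=np.abs(hullmask(n,world(top,p,z),box)-mt).sum()/max(mt.sum(),1)
                                  ~~~~~~~~^^^^^^^^^^^^^^^^^^^^^^
  File "fit.py", line 20, in hullmask
    px=(w2pix(n,P)-[x0-.5,y0-.5])*S
        ~~~~~^^^^^
  File "h.py", line 15, in w2pix
    m,K,d=cam(n); P=np.array(P,float).reshape(-1,3)
          ~~~^^^
  File "h.py", line 5, in cam
    m=imaging.camera_model(n); f=200/np.tan(np.radians(m['fovy'])/2)
ValueError: time passes only in moves, steps and waits
```

```bash
sed -i 's/^def cam(n):/import functools\n@functools.lru_cache(None)\ndef cam(n):/' h.py; python3 run1.py
```

```text
scaL [0.336  0.2675 2.2647] deg 129.8 err 0.173
scaR [0.4131 0.1543 1.2368] deg 70.9 err 0.179
garL [ 0.4185 -0.1542  0.6408] deg 36.7 err 0.106
garR [ 0.3373 -0.2771  1.0895] deg 62.4 err 0.174
gypA [ 4.4840e-01 -1.6000e-03  2.2107e+00] deg 126.7 err 0.089
gypB [ 0.4483 -0.0015 -0.0605] deg 176.5 err 0.259
gyp [0.584  0.2956 0.0334] rms mm 1.430599296090433
sca [0.6436 0.0034 0.0875] rms mm 1.8443625528638314
gar [ 0.5826 -0.3194 -0.1509] rms mm 1.3176117183709972
loupe/plate [[ 0.357 -0.427]
 [ 0.406 -0.455]
 [ 0.46  -0.399]
 [ 0.395  0.459]]
```

View pics/ov1.png

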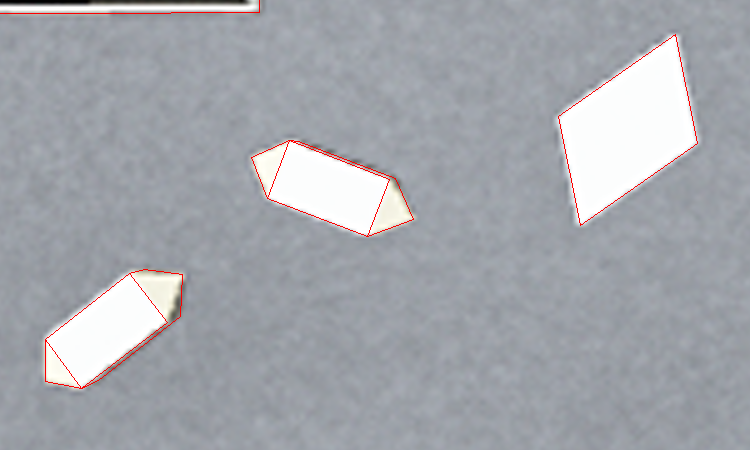

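View pics/ov2.png

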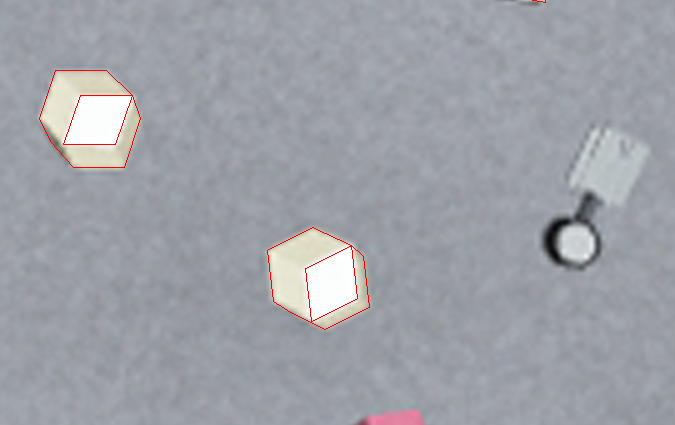

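View pics/ov3.png

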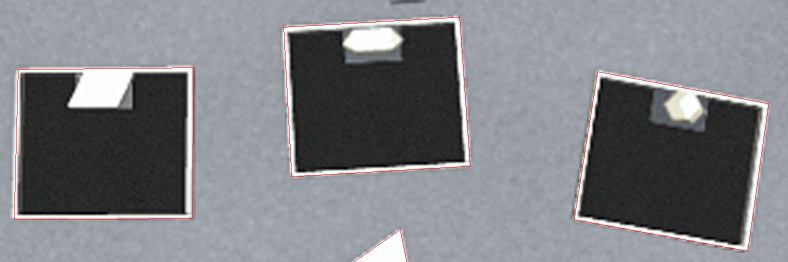

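```bash
cat > plan.py <<'E'
from h import *
import sys
def yaw(q): 
    x=R.from_quat(q).apply([1,0,0]); return np.degrees(np.arctan2(x[1],x[0]))
def legs(wps,start=None):
    o=bot.get_obs()
    if start is None: start=[*o['eef_pos'],yaw(o['tool_rot'])]
    print('at',np.round(start[:3],4),'yaw',round(start[3],2),'t',round(o['clock'],2),'grip',round(o['grip_width'],4),'f',o['ft_force'].round(2),'j1,j6',o['joint_pos'][[0,5]].round(2))
    p=np.array(start,float)
    for w in wps:
        w=np.array(w,float); 
        d0=w[:3]-p[:3]; dy=(w[3]-p[3]+180)%360-180
        k=int(max(np.ceil(np.linalg.norm(d0[:2])/.098),np.ceil(abs(d0[2])/.098),np.ceil(abs(dy)/88),1))
        for i in range(k):
            c,s=np.cos(np.radians(p[3])),np.sin(np.radians(p[3])); d=d0/k
            t=np.array([c*d[0]+s*d[1], s*d[0]-c*d[1], -d[2]])/.1
            print('  shift',t.round(3),'roll',round(-dy/k/90,3),'rows>=',int(max(np.ceil(np.linalg.norm(d)/.05),np.ceil(abs(dy)/k/8.59))))
            p[:3]+=d; p[3]+=dy/k
    return p
def intray(t,l):
    T={'gyp':(.584,.2956,.0334),'sca':(.6436,.0034,.0875),'gar':(.5826,-.3194,-.1509)}[t]
    c,s=np.cos(T[2]),np.sin(T[2]); return T[0]+c*l[0]-s*l[1],T[1]+s*l[0]+c*l[1],np.degrees(T[2])
E
python3 - <<'E'
from plan import *
legs([(.3373,-.2771,.15,-27.6),(.3373,-.2771,.032,-27.6)])
E
```

```text
at [ 0.1307 -0.4821  0.2555] yaw -74.83 t 0.1 grip 0.0855 f [ 0.34 -0.24  0.06] j1,j6 [-1.31  1.57]
  shift [-0.479 -0.843  0.352] roll -0.175 rows>= 3
  shift [-0.232 -0.942  0.352] roll -0.175 rows>= 3
  shift [ 0.032 -0.97   0.352] roll -0.175 rows>= 3
  shift [-0.   -0.    0.59] roll -0.0 rows>= 2
  shift [-0.   -0.    0.59] roll -0.0 rows>= 2
```

>>> carry_out(moves=[[-0.479,-0.843,0.352,-0.175,1],[-0.479,-0.843,0.352,-0.175,1],[-0.479,-0.843,0.352,-0.175,1]])

```text
clock: 0.4
eef_pos: [0.201, -0.4092, 0.2183]
tool_rot: [0.872, -0.49, -0.003, -0.003]
ft_force: [-0.6, 0.5, 0.7]
grip_width: 0.0855
```

>>> carry_out(moves=[[-0.232,-0.942,0.352,-0.175,1],[-0.232,-0.942,0.352,-0.175,1],[-0.232,-0.942,0.352,-0.175,1]])

```text
clock: 0.7
eef_pos: [0.2699, -0.342, 0.1839]
tool_rot: [0.931, -0.366, -0.002, -0.002]
ft_force: [-0.3, -0.7, -0.1]
grip_width: 0.0852
```

>>> carry_out(moves=[[0.032,-0.97,0.352,-0.175,1],[0.032,-0.97,0.352,-0.175,1],[0.032,-0.97,0.352,-0.175,1],[0.032,-0.97,0.352,-0.175,1],[0.032,-0.97,0.352,-0.175,1]])

```text
clock: 1.2
eef_pos: [0.3371, -0.2787, 0.1512]
tool_rot: [0.971, -0.239, 0.0, 0.0]
ft_force: [-0.6, -1.0, 0.1]
grip_width: 0.0853
```

```bash
python3 - <<'E'
from plan import *
legs([(.3373,-.2771,.15,-27.6),(.3373,-.2771,.032,-27.6)])
im=imaging.camera('top'); crop(im,360,210,140,110,5.7,'pics/a1.png')
crop(imaging.camera('scene'),130,150,200,150,4,'pics/a2.png')
E
```

```text
at [ 0.3371 -0.2787  0.1512] yaw -27.71 t 1.2 grip 0.0853 f [-0.58 -0.96  0.15] j1,j6 [-0.69  1.36]
  shift [-0.006 -0.015  0.012] roll -0.001 rows>= 1
  shift [ 0.   -0.    0.59] roll -0.0 rows>= 2
  shift [ 0.   -0.    0.59] roll -0.0 rows>= 2
```

View pics/a1.png

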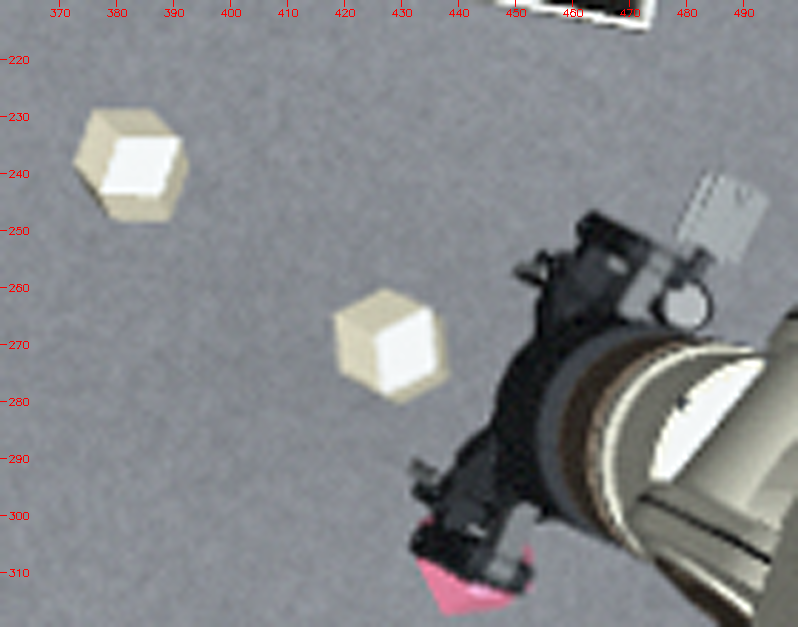

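View pics/a2.png

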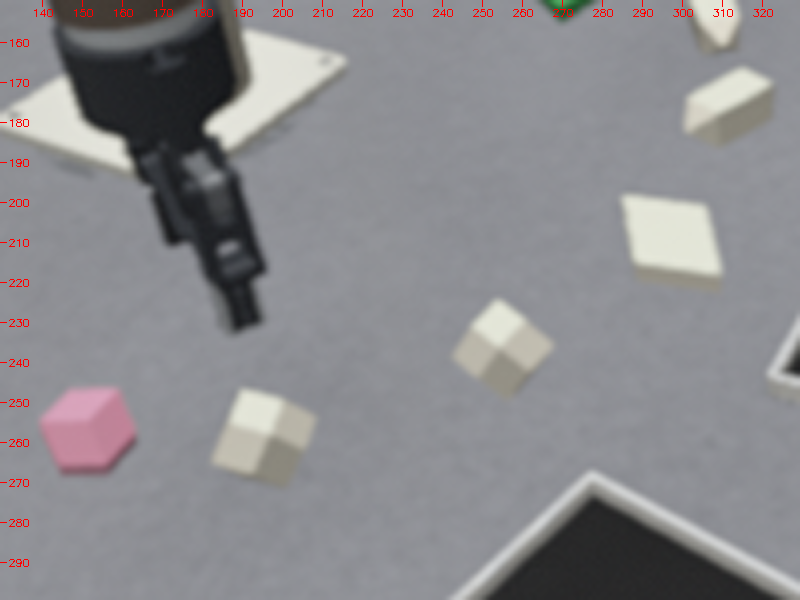

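```bash
python3 - <<'E'
from plan import *
o=bot.get_obs(); p=o['eef_pos']; A=R.from_quat(o['tool_rot'])
for n in('top','scene'):
  print(n,w2pix(n,[p+A.apply([s*x,0,z]) for s in(-1,1) for x,z in((.0425,.012),(.057,.012))]).round(1).tolist())
E
```

```text
top [[435.5, 292.0], [432.6, 297.6], [452.6, 259.8], [455.4, 254.3]]
scene [[176.1, 211.0], [173.9, 207.7], [190.0, 231.4], [192.6, 235.2]]
```

>>> carry_out(moves=[[-0.006,-0.015,0.3,0,1],[-0.006,-0.015,0.6,0,1],[-0.006,-0.015,0.8,0,1],[-0.006,-0.015,0.8,0,1]])

```text
clock: 1.7
eef_pos: [0.3352, -0.2757, 0.0688]
tool_rot: [0.971, -0.24, -0.002, -0.001]
ft_force: [-0.4, 0.7, 0.7]
grip_width: 0.0852
```

>>> carry_out(moves=[[0,0,0.2,0,1],[0,0,0.35,0,1],[0,0,0.42,0,1],[0,0,0.43,0,1],[0,0,0.43,0,1],[0,0,0.43,0,1],[0,0,0.43,0,1]])

```text
clock: 2.4
eef_pos: [0.3381, -0.2764, 0.0285]
tool_rot: [0.971, -0.238, 0.001, 0.0]
ft_force: [0.2, 0.2, -0.3]
grip_width: 0.0855
```

```bash
python3 - <<'E'
from plan import *
legs([(.3373,-.2771,.028,-27.6)])
im=imaging.camera('top'); crop(im,380,210,100,110,5,'pics/a3.png')
crop(imaging.camera('scene'),130,180,160,110,5,'pics/a4.png')
E
```

```text
at [ 0.3381 -0.2764  0.0285] yaw -27.58 t 2.4 grip 0.0855 f [ 0.18  0.16 -0.3 ] j1,j6 [-0.69  1.37]
  shift [-0.004  0.01   0.005] roll 0.0 rows>= 1
```

View pics/a4.png

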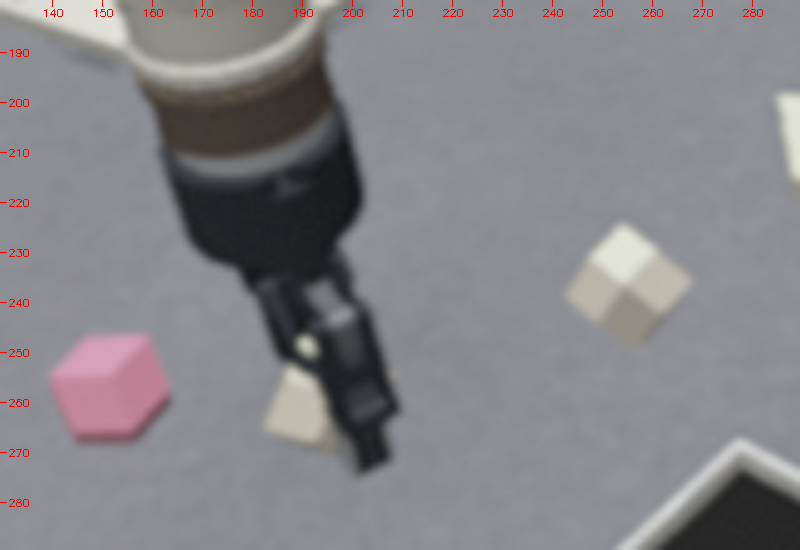

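The fingers straddle the garnet at (190,262). Closing and lifting.

>>> carry_out(moves=[[0,0,0,0,-1],[0,0,0,0,-1],[0,0,0,0,-1],[0,0,0,0,-1],[0,0,0,0,-1],[0,0,0,0,-1],[0,0,0,0,-1],[0,0,0,0,-1],[0,0,0,0,-1],[0,0,0,0,-1]])

```text
clock: 3.5
eef_pos: [0.3377, -0.276, 0.0279]
tool_rot: [0.971, -0.238, 0.0, 0.0]
ft_force: [-1.6, 1.1, 5.5]
grip_width: 0.0435
```

>>> carry_out(moves=[[0,0,-0.05,0,-1],[0,0,-0.15,0,-1],[0,0,-0.35,0,-1],[0,0,-0.6,0,-1],[0,0,-0.8,0,-1],[0,0,-0.9,0,-1],[0,0,-0.9,0,-1],[0,0,-0.9,0,-1]])

```text
clock: 4.3
eef_pos: [0.3373, -0.2757, 0.1173]
tool_rot: [0.971, -0.238, -0.0, -0.0]
ft_force: [-0.4, 0.3, -2.6]
grip_width: 0.0434
```

```bash
python3 - <<'E'
from plan import *
x,y,t=intray('gar',(-.021,-.046)); print(x,y)
legs([(x,y,.118,t),(x,y,.033,t)])
crop(imaging.camera('scene'),130,150,200,150,4,'pics/a5.png')
E
```

```text
0.5549235537263093 -0.36172037714458033
at [ 0.3373 -0.2757  0.1173] yaw -27.58 t 4.3 grip 0.0434 f [-0.45  0.31 -2.56] j1,j6 [-0.69  1.37]
  shift [ 0.776 -0.082 -0.002] roll -0.07 rows>= 2
  shift [ 0.78   0.004 -0.002] roll -0.07 rows>= 2
  shift [ 0.775  0.09  -0.002] roll -0.07 rows>= 2
  shift [-0.   -0.    0.85] roll -0.0 rows>= 2
```

View pics/a5.png

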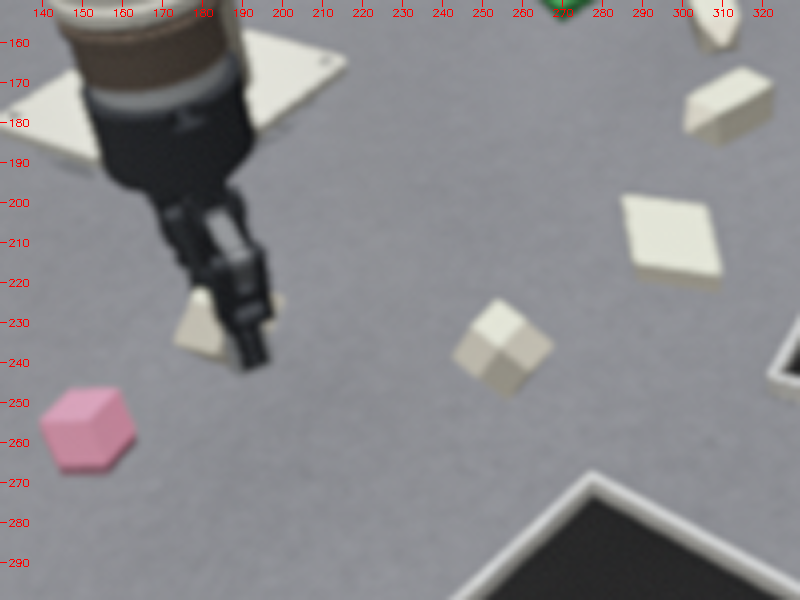

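Garnet held at 43 mm opening. Now carry it to the garnet tray.

>>> carry_out(moves=[[0.25,-0.025,0,-0.02,-1],[0.5,-0.05,0,-0.045,-1],[0.776,-0.082,0,-0.07,-1]])

```text
clock: 4.65
eef_pos: [0.4098, -0.3043, 0.1162]
tool_rot: [0.983, -0.184, -0.001, -0.001]
ft_force: [0.3, 0.6, -2.4]
grip_width: 0.0432
```

>>> carry_out(moves=[[0.25,0,0,-0.02,-1],[0.5,0,0,-0.045,-1],[0.78,0.004,0,-0.07,-1]])

```text
clock: 4.95
eef_pos: [0.4825, -0.3329, 0.1156]
tool_rot: [0.992, -0.13, -0.002, -0.001]
ft_force: [0.7, -0.4, -2.0]
grip_width: 0.0436
```

>>> carry_out(moves=[[0.25,0.03,0,-0.02,-1],[0.5,0.06,0,-0.045,-1],[0.775,0.09,0,-0.07,-1],[0.775,0.09,0,-0.07,-1],[0.775,0.09,0,-0.07,-1],[0.775,0.09,0,-0.07,-1]])

```text
clock: 5.55
eef_pos: [0.5539, -0.3613, 0.1162]
tool_rot: [0.997, -0.076, -0.002, -0.001]
ft_force: [0.0, 0.4, -1.7]
grip_width: 0.0431
```

```bash
python3 - <<'E'
from plan import *
x,y,t=intray('gar',(-.021,-.046)); print(x,y)
legs([(x,y,.043,t),(x,y,.033,t)])
crop(imaging.camera('scene'),180,200,200,150,4,'pics/a6.png')
E
```

```text
0.5549235537263093 -0.36172037714458033
at [ 0.5539 -0.3613  0.1162] yaw -8.7 t 5.55 grip 0.0431 f [ 0.04  0.39 -1.67] j1,j6 [-0.58  1.14]
  shift [0.011 0.002 0.732] roll -0.001 rows>= 2
  shift [ 0.  -0.   0.1] roll -0.0 rows>= 1
```

View pics/a6.png

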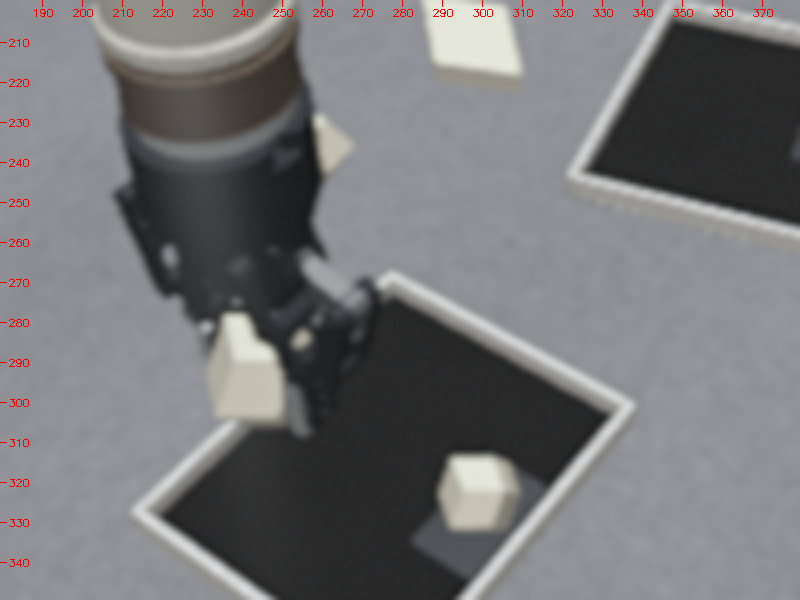

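>>> carry_out(moves=[[0.01,0,0.2,0,-1],[0.01,0,0.45,0,-1],[0.01,0,0.6,0,-1],[0.01,0,0.68,0,-1],[0.01,0,0.73,0,-1],[0.01,0,0.77,0,-1],[0.01,0,0.8,0,-1],[0.01,0,0.82,0,-1],[0.01,0,0.82,0,-1],[0.01,0,0.82,0,-1]])

```text
clock: 6.6
eef_pos: [0.5565, -0.3623, 0.0361]
tool_rot: [0.997, -0.076, 0.0, 0.0]
ft_force: [0.0, 0.3, -1.9]
grip_width: 0.0436
```

```bash
python3 - <<'E'
from plan import *
x,y,t=intray('gar',(-.021,-.046)); print(x,y)
legs([(x,y,.032,t)])
crop(imaging.camera('scene'),180,220,160,130,5,'pics/a7.png')
E
```

```text
0.5549235537263093 -0.36172037714458033
at [ 0.5565 -0.3623  0.0361] yaw -8.68 t 6.6 grip 0.0436 f [ 0.03  0.28 -1.93] j1,j6 [-0.58  1.15]
  shift [-0.016 -0.004  0.041] roll -0.0 rows>= 1
```

View pics/a7.png

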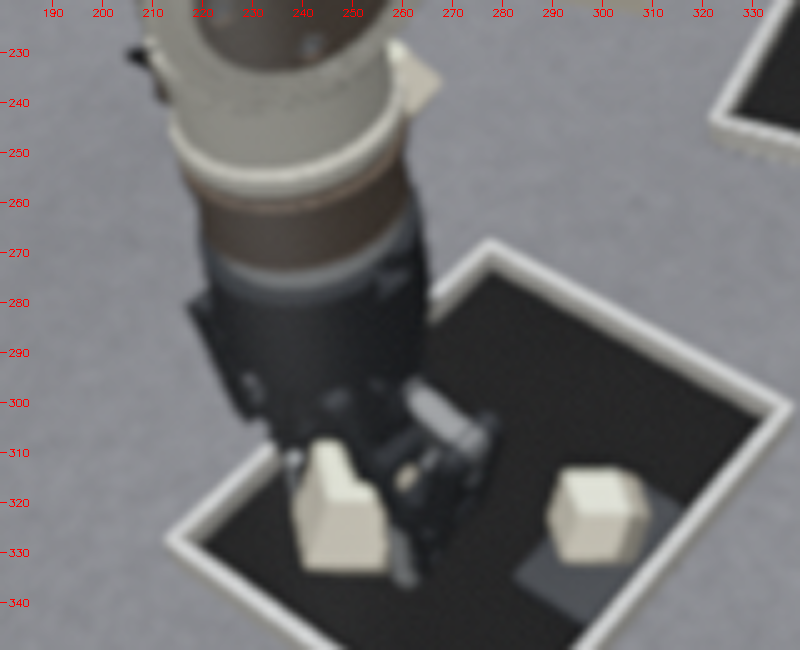

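>>> carry_out(moves=[[0,0,0.01,0,-1],[0,0,0.02,0,-1],[0,0,0.03,0,-1],[0,0,0.04,0,-1],[0,0,0.04,0,-1],[0,0,0.04,0,-1]])

```text
clock: 7.25
eef_pos: [0.5563, -0.3622, 0.0321]
tool_rot: [0.997, -0.076, 0.0, 0.0]
ft_force: [-0.5, 0.2, 1.2]
grip_width: 0.0432
```

>>> carry_out(moves=[[0,0,0.04,0,0.1],[0,0,0.04,0,0.2],[0,0,0.04,0,0.4],[0,0,0.04,0,0.5],[0,0,0.04,0,0.5],[0,0,0.04,0,0.5],[0,0,-0.1,0,0.5],[0,0,-0.3,0,0.5],[0,0,-0.7,0,0.6],[0,0,-0.95,0,1],[0,0,-0.95,0,1],[0,0,-0.95,0,1]])

```text
clock: 8.45
eef_pos: [0.5569, -0.3626, 0.1287]
tool_rot: [0.997, -0.076, 0.001, 0.001]
ft_force: [-0.2, 0.1, -0.9]
grip_width: 0.0851
```

```bash
python3 - <<'E'
from plan import *
legs([(.4185,-.1542,.13,-53.3),(.4185,-.1542,.028,-53.3)])
crop(imaging.camera('scene'),180,220,160,130,5,'pics/a8.png')
E
```

```text
at [ 0.5569 -0.3626  0.1287] yaw -8.68 t 8.45 grip 0.0851 f [-0.2   0.07 -0.89] j1,j6 [-0.58  1.15]
  shift [-0.561 -0.617 -0.004] roll 0.165 rows>= 2
  shift [-0.701 -0.453 -0.004] roll 0.165 rows>= 2
  shift [-0.793 -0.258 -0.004] roll 0.165 rows>= 2
  shift [ 0.   -0.    0.51] roll -0.0 rows>= 2
  shift [ 0.   -0.    0.51] roll -0.0 rows>= 2
```

View pics/a8.png

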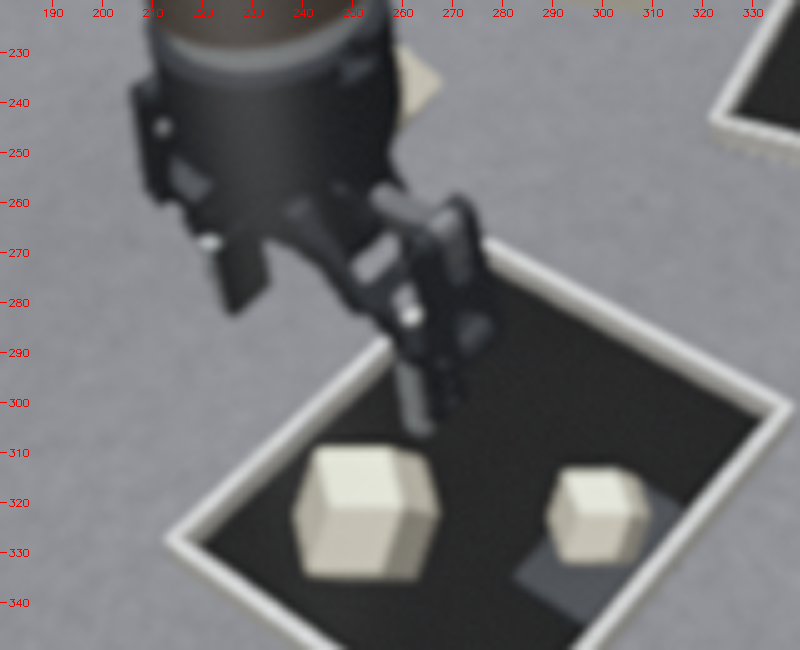

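First garnet sits flat in the tray at (367... crop (247,320)). On to garnet 2.

>>> carry_out(moves=[[-0.561,-0.617,0,0.165,1],[-0.561,-0.617,0,0.165,1],[-0.561,-0.617,0,0.165,1]])

```text
clock: 8.8
eef_pos: [0.5051, -0.288, 0.1237]
tool_rot: [0.979, -0.203, -0.005, -0.002]
ft_force: [0.1, -0.4, -0.3]
grip_width: 0.0856
```

>>> carry_out(moves=[[-0.701,-0.453,0,0.165,1],[-0.701,-0.453,0,0.165,1],[-0.701,-0.453,0,0.165,1]])

```text
clock: 9.1
eef_pos: [0.46, -0.2198, 0.1249]
tool_rot: [0.945, -0.328, -0.004, -0.001]
ft_force: [0.3, -1.1, 0.0]
grip_width: 0.0851
```

>>> carry_out(moves=[[-0.793,-0.258,0,0.165,1],[-0.793,-0.258,0,0.165,1],[-0.793,-0.258,0,0.165,1],[-0.793,-0.258,0,0.165,1],[-0.793,-0.258,0,0.165,1],[-0.793,-0.258,0,0.165,1]])

```text
clock: 9.7
eef_pos: [0.419, -0.1549, 0.1268]
tool_rot: [0.894, -0.448, 0.001, 0.0]
ft_force: [0.9, -0.0, 0.6]
grip_width: 0.0855
```

```bash
python3 - <<'E'
from plan import *
legs([(.4185,-.1542,.075,-53.3),(.4185,-.1542,.028,-53.3)])
E
```

```text
at [ 0.419  -0.1549  0.1268] yaw -53.25 t 9.7 grip 0.0855 f [ 0.93 -0.02  0.58] j1,j6 [-0.35  2.15]
  shift [-0.009 -0.001  0.518] roll 0.001 rows>= 2
  shift [ 0.   -0.    0.47] roll -0.0 rows>= 1
```

>>> carry_out(moves=[[-0.008,0,0.3,0,1],[-0.008,0,0.6,0,1],[-0.008,0,0.75,0,1],[-0.008,0,0.87,0,1],[-0.008,0,0.95,0,1],[-0.008,0,0.985,0,1],[-0.008,0,0.985,0,1],[-0.008,0,0.985,0,1],[-0.008,0,0.985,0,1]])

```text
clock: 10.6
eef_pos: [0.4179, -0.1534, 0.0288]
tool_rot: [0.894, -0.448, 0.001, -0.0]
ft_force: [0.4, 0.2, -0.2]
grip_width: 0.0854
```

```bash
python3 - <<'E'
from plan import *
legs([(.4185,-.1542,.028,-53.3)])
crop(imaging.camera('scene'),180,170,160,110,5,'pics/b1.png')
E
```

```text
at [ 0.4179 -0.1534  0.0288] yaw -53.23 t 10.6 grip 0.0854 f [ 0.41  0.2  -0.21] j1,j6 [-0.35  2.15]
  shift [0.01  0.    0.008] roll 0.001 rows>= 1
```

View pics/b1.png

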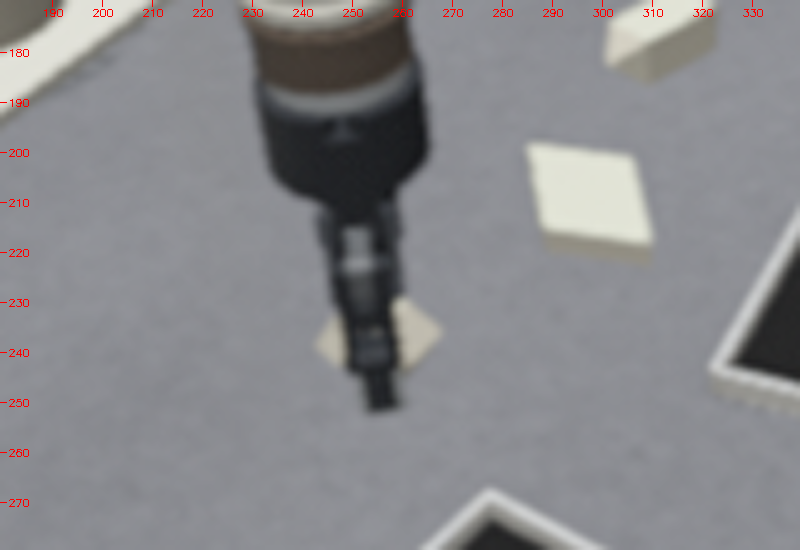

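>>> carry_out(moves=[[0,0,0,0,-1],[0,0,0,0,-1],[0,0,0,0,-1],[0,0,0,0,-1],[0,0,0,0,-1],[0,0,0,0,-1],[0,0,0,0,-1],[0,0,0,0,-1],[0,0,0,0,-1],[0,0,0,0,-1]])

```text
clock: 11.65
eef_pos: [0.4176, -0.1532, 0.0286]
tool_rot: [0.894, -0.448, 0.0, -0.0]
ft_force: [-0.5, 0.3, 5.9]
grip_width: 0.0433
```

>>> carry_out(moves=[[0,0,-0.05,0,-1],[0,0,-0.15,0,-1],[0,0,-0.35,0,-1],[0,0,-0.6,0,-1],[0,0,-0.8,0,-1],[0,0,-0.9,0,-1],[0,0,-0.9,0,-1],[0,0,-0.9,0,-1]])

```text
clock: 12.45
eef_pos: [0.4168, -0.153, 0.1177]
tool_rot: [0.894, -0.448, -0.0, 0.0]
ft_force: [-0.0, -0.2, -2.7]
grip_width: 0.0434
```

```bash
python3 - <<'E'
from plan import *
x,y,t=intray('gar',(-.021,.046)); print(x,y)
legs([(x,y,.118,t),(x,y,.034,t)])
E
```

```text
0.5687537265800167 -0.2707658482917707
at [ 0.4168 -0.153   0.1177] yaw -53.23 t 12.45 grip 0.0434 f [-0.   -0.25 -2.66] j1,j6 [-0.35  2.15]
  shift [ 0.926 -0.256 -0.001] roll -0.248 rows>= 3
  shift [ 0.954  0.115 -0.001] roll -0.248 rows>= 3
  shift [ 0.   -0.    0.84] roll 0.0 rows>= 2
```

>>> carry_out(moves=[[0.25,-0.064,0,-0.062,-1],[0.5,-0.128,0,-0.124,-1],[0.75,-0.2,0,-0.186,-1],[0.926,-0.256,0,-0.248,-1]])

```text
clock: 12.85
eef_pos: [0.4935, -0.2126, 0.1164]
tool_rot: [0.964, -0.265, -0.001, -0.0]
ft_force: [-0.5, -0.6, -1.8]
grip_width: 0.0434
```

>>> carry_out(moves=[[0.25,0.03,0,-0.062,-1],[0.5,0.06,0,-0.124,-1],[0.75,0.09,0,-0.186,-1],[0.954,0.115,0,-0.248,-1],[0.954,0.115,0,-0.248,-1],[0.954,0.115,0,-0.248,-1],[0.954,0.115,0,-0.248,-1]])

```text
clock: 13.55
eef_pos: [0.5678, -0.27, 0.1168]
tool_rot: [0.997, -0.075, -0.002, -0.001]
ft_force: [0.5, 0.8, -2.2]
grip_width: 0.0433
```

```bash
python3 - <<'E'
from plan import *
x,y,t=intray('gar',(-.021,.046)); print(x,y)
legs([(x,y,.036,t)])
E
```

```text
0.5687537265800167 -0.2707658482917707
at [ 0.5678 -0.27    0.1168] yaw -8.63 t 13.55 grip 0.0433 f [ 0.47  0.81 -2.25] j1,j6 [-0.44  1.28]
  shift [0.011 0.006 0.808] roll 0.0 rows>= 2
```

>>> carry_out(moves=[[0,0,0.2,0,-1],[0,0,0.45,0,-1],[0,0,0.6,0,-1],[0,0,0.68,0,-1],[0,0,0.73,0,-1],[0,0,0.77,0,-1],[0,0,0.8,0,-1],[0,0,0.81,0,-1],[0,0,0.82,0,-1],[0,0,0.83,0,-1],[0,0,0.84,0,-1],[0,0,0.84,0,-1],[0,0,0.84,0,-1]])

```text
clock: 14.85
eef_pos: [0.5692, -0.2709, 0.0342]
tool_rot: [0.997, -0.075, -0.0, 0.0]
ft_force: [0.3, 0.0, -2.0]
grip_width: 0.0433
```

```bash
python3 - <<'E'
from plan import *
legs([])
crop(imaging.camera('scene'),180,220,160,130,5,'pics/b2.png')
E
```

```text
at [ 0.5692 -0.2709  0.0342] yaw -8.59 t 14.85 grip 0.0433 f [ 0.35  0.02 -2.  ] j1,j6 [-0.44  1.28]
```

View pics/b2.png

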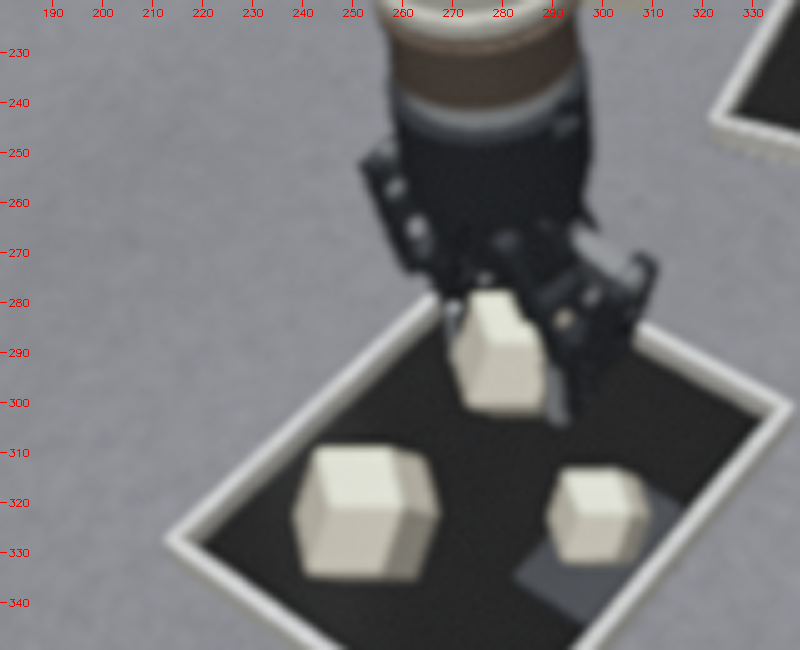

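>>> carry_out(moves=[[0,0,0.008,0,-1],[0,0,0.015,0,-1],[0,0,0.018,0,-1],[0,0,0.018,0,-1],[0,0,0.018,0,-1]])

```text
clock: 15.4
eef_pos: [0.5693, -0.2709, 0.0327]
tool_rot: [0.997, -0.075, 0.0, 0.0]
ft_force: [0.1, 1.3, 1.0]
grip_width: 0.0429
```

>>> carry_out(moves=[[0,0,0.018,0,0.1],[0,0,0.018,0,0.2],[0,0,0.018,0,0.4],[0,0,0.018,0,0.5],[0,0,0.018,0,0.5],[0,0,0.018,0,0.5],[0,0,-0.1,0,0.5],[0,0,-0.3,0,0.5],[0,0,-0.7,0,0.6],[0,0,-0.95,0,1],[0,0,-0.95,0,1],[0,0,-0.95,0,1]])

```text
clock: 16.6
eef_pos: [0.5698, -0.2712, 0.1291]
tool_rot: [0.997, -0.075, 0.001, 0.001]
ft_force: [-0.6, -0.3, -0.5]
grip_width: 0.0852
```

```bash
python3 - <<'E'
from plan import *
legs([(.4484,-.0016,.12,36.7)])
crop(imaging.camera('scene'),180,220,160,130,5,'pics/b3.png')
E
```

```text
at [ 0.5698 -0.2712  0.1291] yaw -8.59 t 16.6 grip 0.0852 f [-0.6  -0.27 -0.54] j1,j6 [-0.44  1.28]
  shift [-0.401 -0.621  0.023] roll -0.126 rows>= 2
  shift [-0.271 -0.688  0.023] roll -0.126 rows>= 2
  shift [-0.131 -0.727  0.023] roll -0.126 rows>= 2
  shift [ 0.015 -0.739  0.023] roll -0.126 rows>= 2
```

View pics/b3.png

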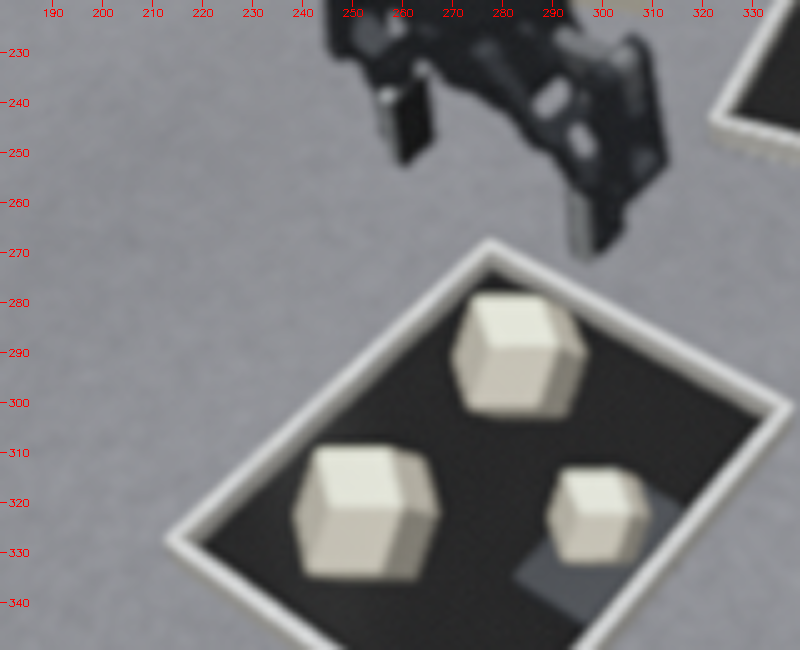

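Both garnets rest apart in their tray, at crop (247,320) and (287,290). Next is the gypsum tablet.

>>> carry_out(moves=[[-0.401,-0.621,0.023,-0.126,1],[-0.401,-0.621,0.023,-0.126,1],[-0.401,-0.621,0.023,-0.126,1]])

```text
clock: 16.95
eef_pos: [0.5358, -0.2002, 0.1231]
tool_rot: [1.0, 0.026, -0.003, -0.002]
ft_force: [0.1, 0.0, -0.1]
grip_width: 0.0856
```

>>> carry_out(moves=[[-0.271,-0.688,0.023,-0.126,1],[-0.271,-0.688,0.023,-0.126,1],[-0.271,-0.688,0.023,-0.126,1]])

```text
clock: 17.25
eef_pos: [0.5062, -0.1338, 0.1215]
tool_rot: [0.992, 0.124, -0.002, -0.001]
ft_force: [-0.3, -0.6, 0.0]
grip_width: 0.0854
```

>>> carry_out(moves=[[-0.131,-0.727,0.023,-0.126,1],[-0.131,-0.727,0.023,-0.126,1],[-0.131,-0.727,0.023,-0.126,1]])

```text
clock: 17.55
eef_pos: [0.4766, -0.0674, 0.1197]
tool_rot: [0.975, 0.221, -0.001, -0.001]
ft_force: [0.8, -0.1, -0.2]
grip_width: 0.086
```

>>> carry_out(moves=[[0.015,-0.739,0.023,-0.126,1],[0.015,-0.739,0.023,-0.126,1],[0.015,-0.739,0.023,-0.126,1],[0.015,-0.739,0.023,-0.126,1],[0.015,-0.739,0.023,-0.126,1],[0.015,-0.739,0.023,-0.126,1]])

```text
clock: 18.15
eef_pos: [0.4486, -0.0025, 0.1182]
tool_rot: [0.949, 0.314, 0.0, 0.0]
ft_force: [-0.6, 0.4, 0.1]
grip_width: 0.0856
```

```bash
python3 - <<'E'
from plan import *
legs([(.4484,-.0016,.045,36.7),(.4484,-.0016,.026,36.7)])
E
```

```text
at [ 0.4486 -0.0025  0.1182] yaw 36.63 t 18.15 grip 0.0856 f [-0.56  0.4   0.12] j1,j6 [-0.01  0.93]
  shift [ 0.004 -0.008  0.732] roll -0.001 rows>= 2
  shift [0.   0.   0.19] roll -0.0 rows>= 1
```

>>> carry_out(moves=[[0.004,-0.008,0.3,0,1],[0.004,-0.008,0.55,0,1],[0.004,-0.008,0.7,0,1],[0.004,-0.008,0.8,0,1],[0.004,-0.008,0.87,0,1],[0.004,-0.008,0.9,0,1],[0.004,-0.008,0.915,0,1],[0.004,-0.008,0.915,0,1],[0.004,-0.008,0.915,0,1],[0.004,-0.008,0.915,0,1]])

```text
clock: 19.15
eef_pos: [0.4479, -0.0004, 0.0272]
tool_rot: [0.949, 0.315, 0.001, 0.0]
ft_force: [0.0, -0.4, 0.1]
grip_width: 0.0853
```

```bash
python3 - <<'E'
from plan import *
legs([(.4484,-.0016,.0265,36.7)])
crop(imaging.camera('scene'),230,140,160,110,5,'pics/d1.png')
E
```

```text
at [ 4.479e-01 -4.000e-04  2.720e-02] yaw 36.78 t 19.15 grip 0.0853 f [ 0.01 -0.38  0.08] j1,j6 [-0.    0.93]
  shift [-0.003  0.012  0.007] roll 0.001 rows>= 1
```

View pics/d1.png

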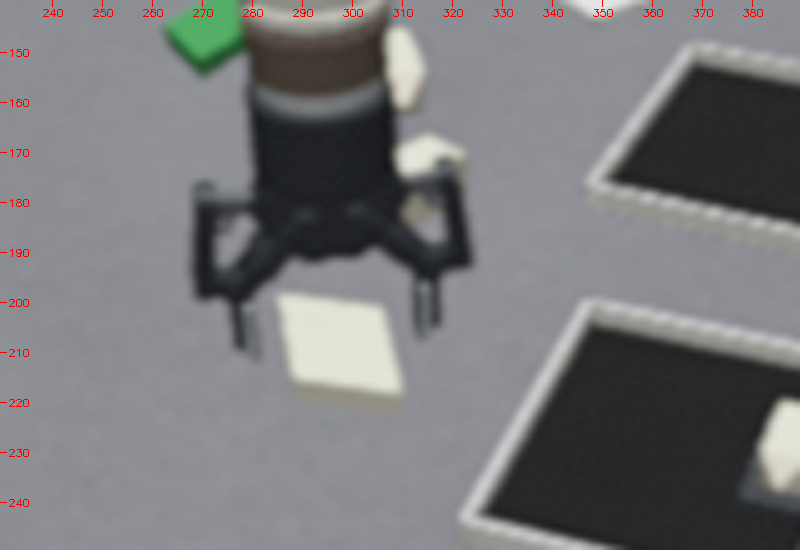

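>>> carry_out(moves=[[-0.003,0.012,0.005,0,0.5],[-0.003,0.012,0.005,0,0.4],[-0.003,0.012,0.005,0,0.3],[-0.003,0.012,0.005,0,-1],[-0.003,0.012,0.005,0,-1],[-0.003,0.012,0.005,0,-1],[-0.003,0.012,0.005,0,-1],[-0.003,0.012,0.005,0,-1]])

```text
clock: 20.0
eef_pos: [0.4482, -0.0016, 0.0267]
tool_rot: [0.949, 0.315, 0.0, 0.0]
ft_force: [-1.5, 0.4, 4.8]
grip_width: 0.0523
```

>>> carry_out(moves=[[0,0,-0.03,0,-1],[0,0,-0.08,0,-1],[0,0,-0.15,0,-1],[0,0,-0.15,0,-1]])

```text
clock: 20.4
eef_pos: [0.4488, -0.0016, 0.0422]
tool_rot: [0.949, 0.315, 0.001, 0.0]
ft_force: [0.7, -0.0, -1.1]
grip_width: 0.0521
```

```bash
python3 - <<'E'
from plan import *
legs([])
crop(imaging.camera('scene'),230,140,160,110,5,'pics/d2.png')
E
```

```text
at [ 0.4488 -0.0016  0.0422] yaw 36.77 t 20.4 grip 0.0521 f [ 0.68 -0.03 -1.14] j1,j6 [-0.    0.93]
```

View pics/d2.png

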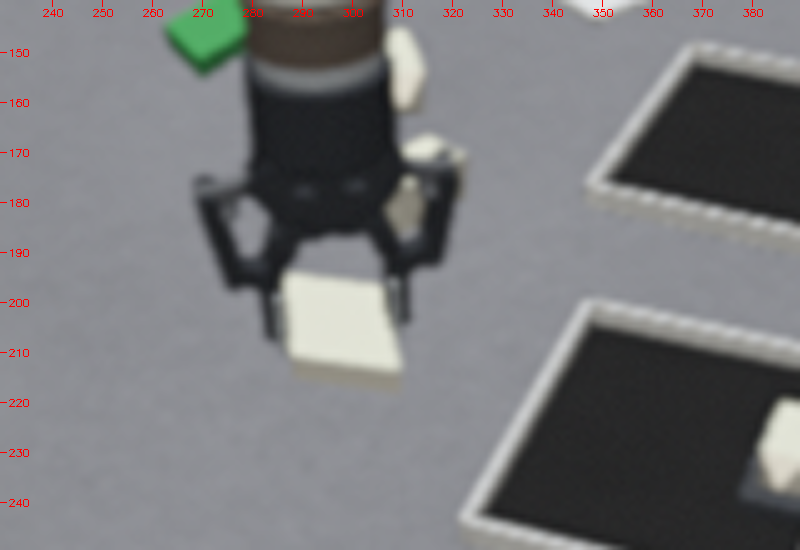

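```bash
python3 - <<'E'
from plan import *
x,y,t=intray('gyp',(-.021,.0)); print(x,y,t)
legs([(.4488,-.0016,.12,36.77),(x,y,.12,t)])
E
```

```text
0.5630117122911256 0.29489873040169023 1.9136790357369495
at [ 0.4486 -0.0016  0.0418] yaw 36.77 t 20.45 grip 0.0523 f [-0.43  0.44 -0.86] j1,j6 [-0.    0.93]
  shift [ 0.002  0.001 -0.782] roll 0.0 rows>= 2
  shift [ 0.672 -0.423 -0.   ] roll 0.097 rows>= 2
  shift [ 0.601 -0.52  -0.   ] roll 0.097 rows>= 2
  shift [ 0.515 -0.605 -0.   ] roll 0.097 rows>= 2
  shift [ 0.417 -0.676 -0.   ] roll 0.097 rows>= 2
```

>>> carry_out(moves=[[0,0,-0.2,0,-1],[0,0,-0.4,0,-1],[0,0,-0.6,0,-1],[0,0,-0.78,0,-1],[0,0,-0.78,0,-1]])

```text
clock: 20.95
eef_pos: [0.4499, -0.0016, 0.1213]
tool_rot: [0.949, 0.315, 0.002, 0.001]
ft_force: [1.0, -0.4, -1.5]
grip_width: 0.0521
```

>>> carry_out(moves=[[0.2,-0.13,0,0.03,-1],[0.4,-0.27,0,0.06,-1],[0.672,-0.423,0,0.097,-1]])

```text
clock: 21.25
eef_pos: [0.4755, 0.0726, 0.1179]
tool_rot: [0.971, 0.24, -0.001, 0.0]
ft_force: [0.5, -0.9, -1.3]
grip_width: 0.0521
```

>>> carry_out(moves=[[0.2,-0.17,0,0.03,-1],[0.4,-0.35,0,0.06,-1],[0.601,-0.52,0,0.097,-1]])

```text
clock: 21.55
eef_pos: [0.5046, 0.1476, 0.1176]
tool_rot: [0.986, 0.167, -0.001, 0.0]
ft_force: [0.4, 0.2, -1.2]
grip_width: 0.0524
```

>>> carry_out(moves=[[0.17,-0.2,0,0.03,-1],[0.35,-0.4,0,0.06,-1],[0.515,-0.605,0,0.097,-1]])

```text
clock: 21.85
eef_pos: [0.5334, 0.2216, 0.1174]
tool_rot: [0.996, 0.091, -0.001, 0.0]
ft_force: [0.7, -0.3, -0.5]
grip_width: 0.052
```

>>> carry_out(moves=[[0.14,-0.22,0,0.03,-1],[0.28,-0.45,0,0.06,-1],[0.417,-0.676,0,0.097,-1],[0.417,-0.676,0,0.097,-1],[0.417,-0.676,0,0.097,-1],[0.417,-0.676,0,0.097,-1]])

```text
clock: 22.45
eef_pos: [0.5614, 0.2938, 0.118]
tool_rot: [1.0, 0.016, -0.001, 0.001]
ft_force: [0.3, 0.2, -0.9]
grip_width: 0.0523
```

```bash
python3 - <<'E'
from plan import *
x,y,t=intray('gyp',(-.021,.0)); print(x,y,t)
legs([(x,y,.033,t)])
crop(imaging.camera('scene'),280,80,160,120,5,'pics/d3.png')
E
```

```text
0.5630117122911256 0.29489873040169023 1.9136790357369495
at [0.5614 0.2938 0.118 ] yaw 1.84 t 22.45 grip 0.0523 f [ 0.3   0.22 -0.92] j1,j6 [0.48 2.02]
  shift [ 0.017 -0.01   0.85 ] roll -0.001 rows>= 2
```

View pics/d3.png

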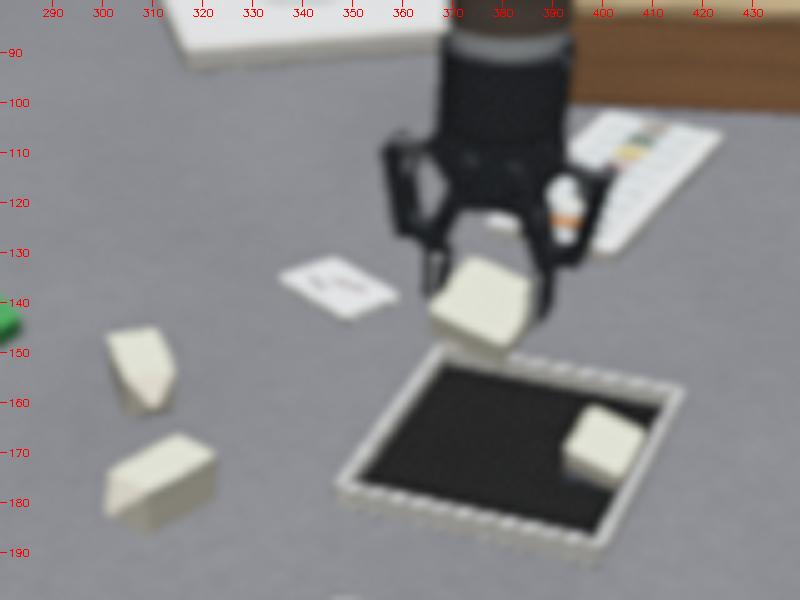

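>>> carry_out(moves=[[0.015,-0.01,0.2,0,-1],[0.015,-0.01,0.45,0,-1],[0.015,-0.01,0.62,0,-1],[0.015,-0.01,0.72,0,-1],[0.015,-0.01,0.78,0,-1],[0.015,-0.01,0.82,0,-1],[0.015,-0.01,0.84,0,-1],[0.015,-0.01,0.85,0,-1],[0.015,-0.01,0.86,0,-1],[0.015,-0.01,0.86,0,-1],[0.015,-0.01,0.86,0,-1]])

```text
clock: 23.6
eef_pos: [0.5639, 0.2961, 0.0336]
tool_rot: [1.0, 0.016, 0.0, -0.0]
ft_force: [0.6, -0.0, -1.0]
grip_width: 0.0521
```

>>> carry_out(moves=[[0,0,0.007,0,-1],[0,0,0.014,0,-1],[0,0,0.014,0,-1],[0,0,0.014,0,-1]])

```text
clock: 24.0
eef_pos: [0.5637, 0.2959, 0.0317]
tool_rot: [1.0, 0.016, -0.0, 0.0]
ft_force: [0.7, -0.6, -1.9]
grip_width: 0.0523
```

```bash
python3 - <<'E'
from plan import *
x,y,t=intray('gyp',(-.021,.0)); print(x,y,t)
legs([(x,y,.0305,t)])
crop(imaging.camera('scene'),320,80,130,110,6,'pics/d4.png')
E
```

```text
0.5630117122911256 0.29489873040169023 1.9136790357369495
at [0.5637 0.2959 0.0317] yaw 1.85 t 24.0 grip 0.0523 f [ 0.69 -0.55 -1.87] j1,j6 [0.48 2.02]
  shift [-0.007  0.01   0.012] roll -0.001 rows>= 1
```

View pics/d4.png

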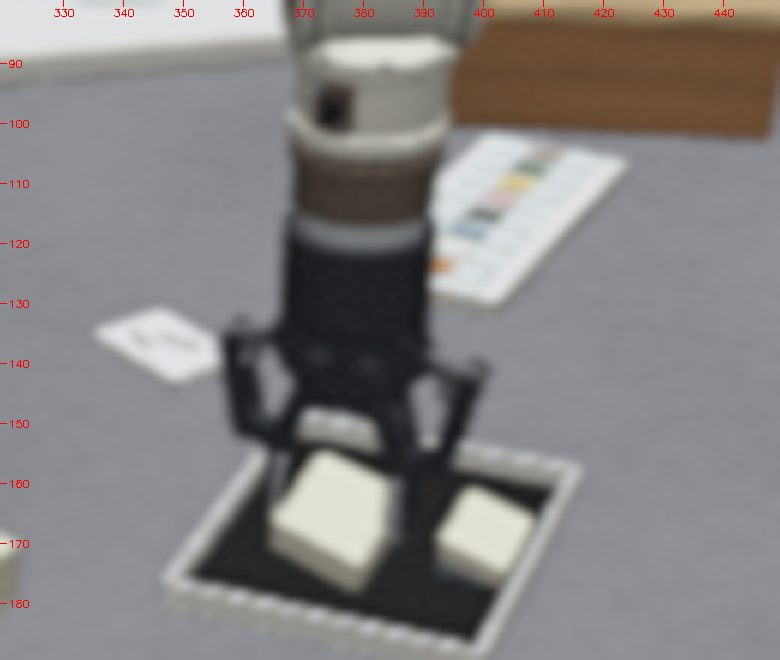

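>>> carry_out(moves=[[0,0,0.006,0,-1],[0,0,0.012,0,-1],[0,0,0.012,0,-1],[0,0,0.012,0,-1]])

```text
clock: 24.45
eef_pos: [0.5638, 0.296, 0.0308]
tool_rot: [1.0, 0.016, 0.0, -0.0]
ft_force: [-0.5, 0.6, 1.1]
grip_width: 0.0526
```

>>> carry_out(moves=[[0,0,0,0,0.3],[0,0,0,0,0.35],[0,0,0,0,0.4],[0,0,0,0,0.5],[0,0,0,0,0.5],[0,0,0,0,0.5],[0,0,-0.1,0,0.5],[0,0,-0.3,0,0.5],[0,0,-0.7,0,0.6],[0,0,-0.95,0,1],[0,0,-0.95,0,1],[0,0,-0.95,0,1]])

```text
clock: 25.65
eef_pos: [0.5643, 0.2962, 0.1271]
tool_rot: [1.0, 0.016, 0.001, -0.001]
ft_force: [-0.4, 0.7, -0.5]
grip_width: 0.0854
```

```bash
python3 - <<'E'
from plan import *
legs([(.336,.2675,.115,39.8)])
crop(imaging.camera('scene'),320,80,130,110,6,'pics/d5.png')
E
```

```text
at [0.5643 0.2962 0.1271] yaw 1.85 t 25.65 grip 0.0854 f [-0.38  0.73 -0.53] j1,j6 [0.48 2.02]
  shift [-0.764  0.071  0.04 ] roll -0.141 rows>= 2
  shift [-0.761 -0.098  0.04 ] roll -0.141 rows>= 2
  shift [-0.721 -0.262  0.04 ] roll -0.141 rows>= 2
```

View pics/d5.png

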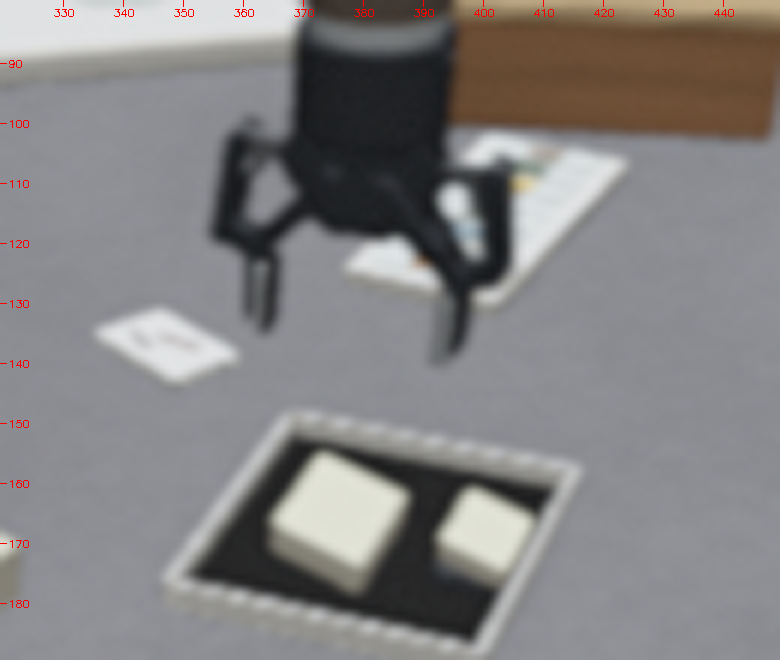

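Gypsum lies flat at (377,166) in its tray. Next, the left scapolite.

>>> carry_out(moves=[[-0.764,0.071,0.04,-0.141,1],[-0.764,0.071,0.04,-0.141,1],[-0.764,0.071,0.04,-0.141,1]])

```text
clock: 26.0
eef_pos: [0.4821, 0.2845, 0.1189]
tool_rot: [0.992, 0.128, -0.004, 0.002]
ft_force: [0.2, -0.0, -0.1]
grip_width: 0.0858
```

>>> carry_out(moves=[[-0.761,-0.098,0.04,-0.141,1],[-0.761,-0.098,0.04,-0.141,1],[-0.761,-0.098,0.04,-0.141,1]])

```text
clock: 26.3
eef_pos: [0.4073, 0.2752, 0.1159]
tool_rot: [0.972, 0.236, -0.003, 0.001]
ft_force: [0.1, 0.1, -0.0]
grip_width: 0.0852
```

>>> carry_out(moves=[[-0.721,-0.262,0.04,-0.141,1],[-0.721,-0.262,0.04,-0.141,1],[-0.721,-0.262,0.04,-0.141,1],[-0.721,-0.262,0.04,-0.141,1],[-0.721,-0.262,0.04,-0.141,1],[-0.721,-0.262,0.04,-0.141,1]])

```text
clock: 26.9
eef_pos: [0.3368, 0.2676, 0.1137]
tool_rot: [0.94, 0.341, 0.001, -0.0]
ft_force: [-0.3, 0.2, 0.2]
grip_width: 0.0856
```

```bash
python3 - <<'E'
from plan import *
legs([(.336,.2675,.0285,39.8)])
E
```

```text
at [0.3368 0.2676 0.1137] yaw 39.84 t 26.9 grip 0.0856 f [-0.27  0.17  0.2 ] j1,j6 [0.67 1.55]
  shift [-0.007 -0.005  0.852] roll 0.0 rows>= 2
```

>>> carry_out(moves=[[0,0,0.3,0,1],[0,0,0.5,0,1],[0,0,0.65,0,1],[0,0,0.75,0,1],[0,0,0.82,0,1],[0,0,0.85,0,1],[0,0,0.85,0,1],[0,0,0.85,0,1],[0,0,0.85,0,1]])

```text
clock: 27.8
eef_pos: [0.3358, 0.2674, 0.0292]
tool_rot: [0.94, 0.341, 0.001, -0.0]
ft_force: [-0.3, -0.1, 0.2]
grip_width: 0.0849
```

```bash
python3 - <<'E'
from plan import *
legs([(.336,.2675,.0285,39.8)])
crop(imaging.camera('scene'),240,90,140,110,5.6,'pics/e1.png')
E
```

```text
at [0.3358 0.2674 0.0292] yaw 39.92 t 27.8 grip 0.0849 f [-0.31 -0.1   0.23] j1,j6 [0.67 1.55]
  shift [0.002 0.001 0.007] roll 0.001 rows>= 1
```

View pics/e1.png

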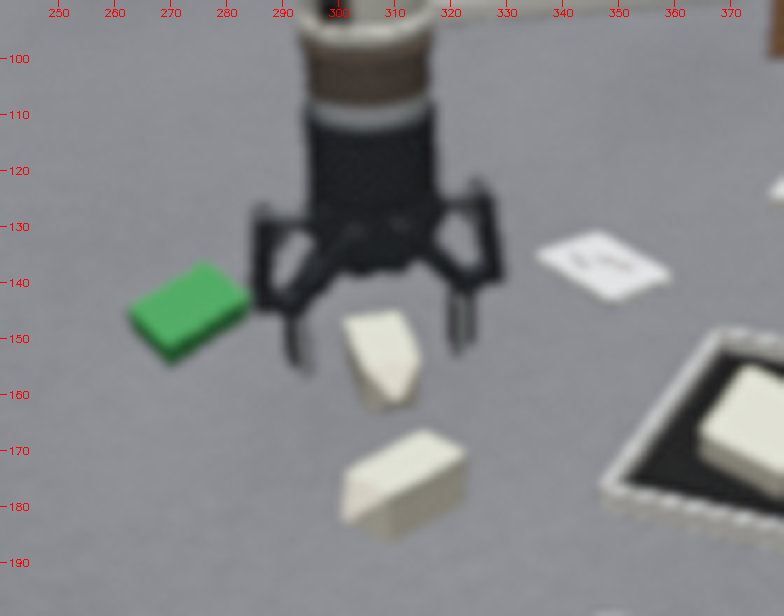

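>>> carry_out(moves=[[0,0,0,0,0.2],[0,0,0,0,0],[0,0,0,0,-0.1],[0,0,0,0,-1],[0,0,0,0,-1],[0,0,0,0,-1],[0,0,0,0,-1],[0,0,0,0,-1],[0,0,0,0,-1],[0,0,0,0,-1]])

```text
clock: 28.85
eef_pos: [0.3358, 0.2674, 0.029]
tool_rot: [0.94, 0.341, 0.001, -0.0]
ft_force: [0.9, 0.1, 5.8]
grip_width: 0.031
```

>>> carry_out(moves=[[0,0,-0.05,0,-1],[0,0,-0.15,0,-1],[0,0,-0.35,0,-1],[0,0,-0.6,0,-1],[0,0,-0.8,0,-1],[0,0,-0.9,0,-1],[0,0,-0.9,0,-1],[0,0,-0.9,0,-1]])

```text
clock: 29.65
eef_pos: [0.3349, 0.2667, 0.1181]
tool_rot: [0.94, 0.341, -0.0, 0.0]
ft_force: [0.3, -0.2, -2.3]
grip_width: 0.0309
```

```bash
python3 - <<'E'
from plan import *
x,y,t=intray('sca',(-.021,.042)); print(x,y,t)
legs([(x,y,.118,t+90)])
crop(imaging.camera('scene'),240,90,140,110,5.6,'pics/e2.png')
E
```

```text
0.6190100270054654 0.04340416513474644 5.0133807073947025
at [0.3349 0.2667 0.1181] yaw 39.92 t 29.65 grip 0.0309 f [ 0.26 -0.2  -2.28] j1,j6 [0.67 1.55]
  shift [0.186 0.884 0.   ] roll -0.153 rows>= 2
  shift [-0.029  0.903  0.   ] roll -0.153 rows>= 2
  shift [-0.243  0.87   0.   ] roll -0.153 rows>= 2
  shift [-0.444  0.787  0.   ] roll -0.153 rows>= 2
```

View pics/e2.png

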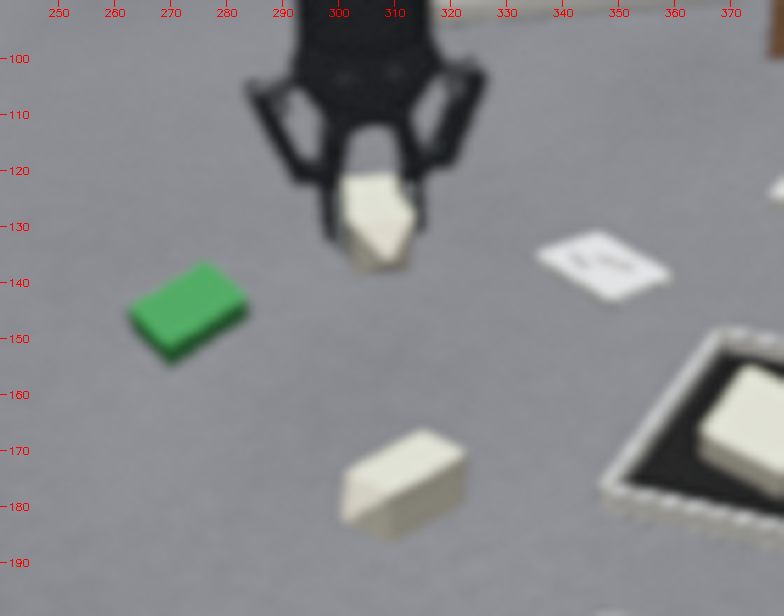

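>>> carry_out(moves=[[0.06,0.3,0,-0.05,-1],[0.12,0.6,0,-0.1,-1],[0.186,0.884,0,-0.153,-1]])

```text
clock: 30.0
eef_pos: [0.4061, 0.2102, 0.1172]
tool_rot: [0.891, 0.453, -0.001, 0.0]
ft_force: [-0.6, 1.1, -2.7]
grip_width: 0.0311
```

>>> carry_out(moves=[[-0.01,0.3,0,-0.05,-1],[-0.02,0.6,0,-0.1,-1],[-0.029,0.903,0,-0.153,-1]])

```text
clock: 30.3
eef_pos: [0.4772, 0.1542, 0.1169]
tool_rot: [0.831, 0.557, -0.002, -0.0]
ft_force: [0.1, 0.4, -2.2]
grip_width: 0.0312
```

>>> carry_out(moves=[[-0.08,0.29,0,-0.05,-1],[-0.16,0.58,0,-0.1,-1],[-0.243,0.87,0,-0.153,-1]])

```text
clock: 30.6
eef_pos: [0.5483, 0.0985, 0.1167]
tool_rot: [0.758, 0.652, -0.001, -0.001]
ft_force: [1.1, 0.1, -3.0]
grip_width: 0.0311
```

>>> carry_out(moves=[[-0.15,0.26,0,-0.05,-1],[-0.3,0.52,0,-0.1,-1],[-0.444,0.787,0,-0.153,-1],[-0.444,0.787,0,-0.153,-1],[-0.444,0.787,0,-0.153,-1],[-0.444,0.787,0,-0.153,-1]])

```text
clock: 31.2
eef_pos: [0.6179, 0.0441, 0.1171]
tool_rot: [0.676, 0.737, -0.001, -0.001]
ft_force: [0.1, 0.4, -2.5]
grip_width: 0.0313
```

```bash
python3 - <<'E'
from plan import *
x,y,t=intray('sca',(-.021,.042)); print(x,y,t)
legs([(x,y,.033,t+90)])
crop(imaging.camera('scene'),290,110,160,150,5,'pics/e3.png')
E
```

```text
0.6190100270054654 0.04340416513474644 5.0133807073947025
at [0.6179 0.0441 0.1171] yaw 95.01 t 31.2 grip 0.0313 f [ 0.12  0.39 -2.52] j1,j6 [ 0.07 -0.02]
  shift [-0.008  0.01   0.841] roll -0.0 rows>= 2
```

View pics/e3.png

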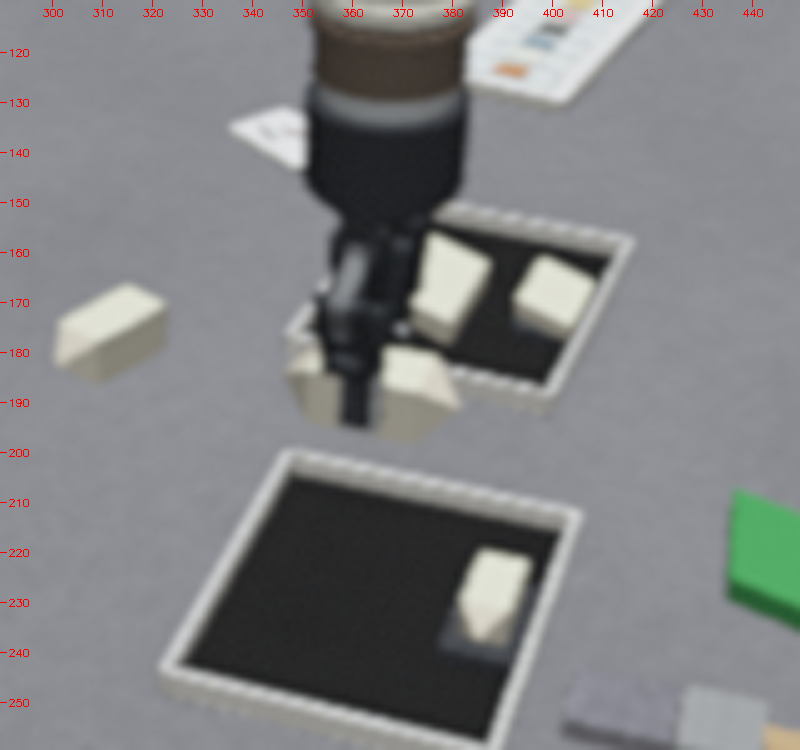

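>>> carry_out(moves=[[0,0.005,0.2,0,-1],[0,0.005,0.45,0,-1],[0,0.005,0.6,0,-1],[0,0.005,0.68,0,-1],[0,0.005,0.73,0,-1],[0,0.005,0.77,0,-1],[0,0.005,0.8,0,-1],[0,0.005,0.82,0,-1],[0,0.005,0.83,0,-1],[0,0.005,0.84,0,-1],[0,0.005,0.84,0,-1],[0,0.005,0.84,0,-1]])

```text
clock: 32.45
eef_pos: [0.62, 0.0437, 0.0348]
tool_rot: [0.676, 0.737, 0.0, 0.0]
ft_force: [-0.3, -0.2, -2.9]
grip_width: 0.031
```

>>> carry_out(moves=[[0,0,0.008,0,-1],[0,0,0.014,0,-1],[0,0,0.014,0,-1],[0,0,0.014,0,-1]])

```text
clock: 32.85
eef_pos: [0.62, 0.0438, 0.0332]
tool_rot: [0.676, 0.737, -0.0, -0.0]
ft_force: [-0.9, -0.6, -2.1]
grip_width: 0.0306
```

>>> carry_out(moves=[[0,0,0.005,0,-1],[0,0,0.008,0,-1],[0,0,0.008,0,-1],[0,0,0.008,0,-1]])

```text
clock: 33.25
eef_pos: [0.62, 0.0438, 0.033]
tool_rot: [0.676, 0.737, 0.0, 0.0]
ft_force: [-2.8, -1.1, 4.2]
grip_width: 0.0314
```

```bash
python3 - <<'E'
from plan import *
legs([])
crop(imaging.camera('scene'),310,120,130,140,5,'pics/e4.png')
E
```

```text
at [0.62   0.0438 0.033 ] yaw 95.0 t 33.25 grip 0.0314 f [-2.83 -1.11  4.23] j1,j6 [ 0.07 -0.02]
```

View pics/e4.png

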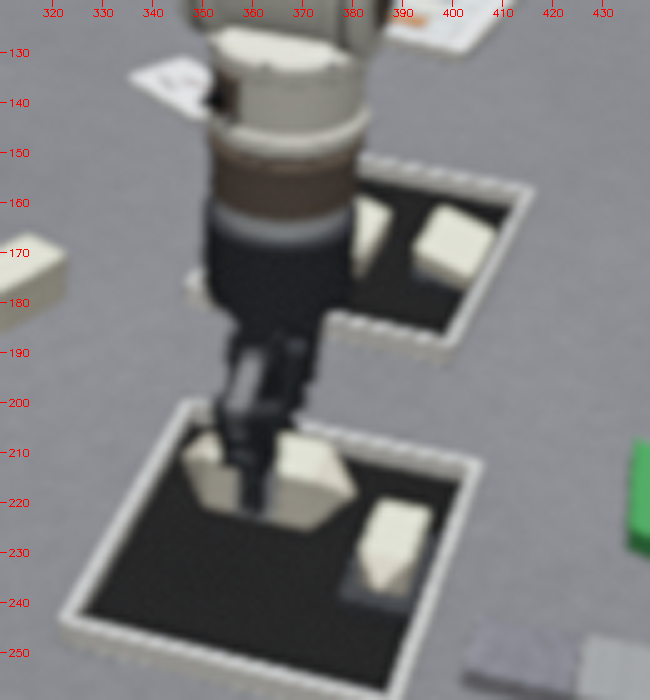

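>>> carry_out(moves=[[0,0,0,0,-0.2],[0,0,0,0,-0.1],[0,0,0,0,0],[0,0,0,0,0.15],[0,0,0,0,0.15],[0,0,0,0,0.15],[0,0,-0.1,0,0.15],[0,0,-0.3,0,0.15],[0,0,-0.7,0,0.6],[0,0,-0.95,0,1],[0,0,-0.95,0,1],[0,0,-0.95,0,1]])

```text
clock: 34.5
eef_pos: [0.6205, 0.0438, 0.1287]
tool_rot: [0.676, 0.737, 0.001, 0.001]
ft_force: [-0.1, -0.0, -0.7]
grip_width: 0.0851
```

```bash
python3 - <<'E'
from plan import *
legs([(.4131,.1543,.115,160.9)])
crop(imaging.camera('scene'),310,120,130,140,5,'pics/e5.png')
E
```

```text
at [0.6205 0.0438 0.1287] yaw 95.0 t 34.5 grip 0.0851 f [-0.1  -0.02 -0.72] j1,j6 [ 0.07 -0.02]
  shift [ 0.427 -0.657  0.046] roll -0.244 rows>= 3
  shift [ 0.642 -0.449  0.046] roll -0.244 rows>= 3
  shift [ 0.763 -0.177  0.046] roll -0.244 rows>= 3
```

View pics/e5.png

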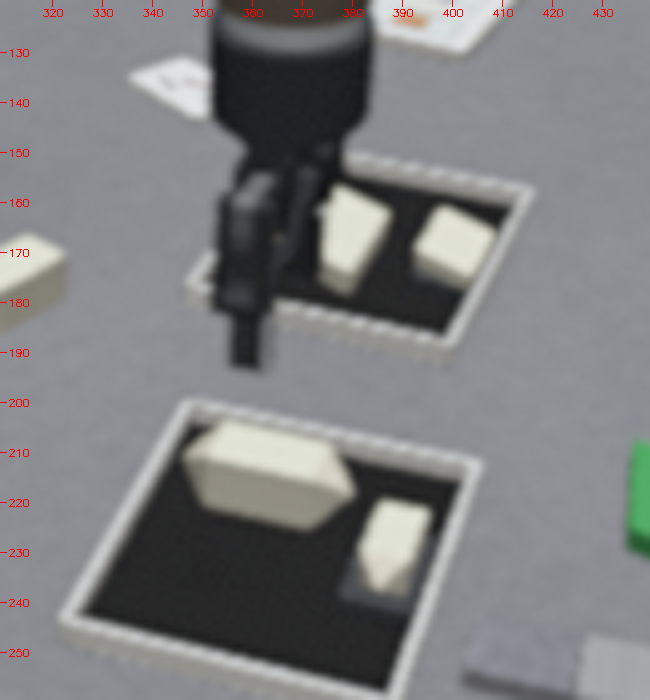

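>>> carry_out(moves=[[0.427,-0.657,0.046,-0.244,1],[0.427,-0.657,0.046,-0.244,1],[0.427,-0.657,0.046,-0.244,1]])

```text
clock: 34.85
eef_pos: [0.545, 0.0816, 0.1201]
tool_rot: [0.52, 0.854, -0.003, -0.004]
ft_force: [0.7, -0.5, -1.2]
grip_width: 0.0854
```

>>> carry_out(moves=[[0.642,-0.449,0.046,-0.244,1],[0.642,-0.449,0.046,-0.244,1],[0.642,-0.449,0.046,-0.244,1]])

```text
clock: 35.15
eef_pos: [0.476, 0.1181, 0.1158]
tool_rot: [0.347, 0.938, -0.002, -0.004]
ft_force: [0.9, 0.4, -0.1]
grip_width: 0.0853
```

>>> carry_out(moves=[[0.763,-0.177,0.046,-0.244,1],[0.763,-0.177,0.046,-0.244,1],[0.763,-0.177,0.046,-0.244,1],[0.763,-0.177,0.046,-0.244,1],[0.763,-0.177,0.046,-0.244,1],[0.763,-0.177,0.046,-0.244,1],[0.763,-0.177,0.046,-0.244,1]])

```text
clock: 35.85
eef_pos: [0.4129, 0.1539, 0.1134]
tool_rot: [0.167, 0.986, -0.0, -0.0]
ft_force: [0.8, 0.4, 0.2]
grip_width: 0.0852
```

```bash
python3 - <<'E'
from plan import *
legs([(.4131,.1543,.0285,160.9)])
E
```

```text
at [0.4129 0.1539 0.1134] yaw 160.79 t 35.85 grip 0.0852 f [0.82 0.43 0.23] j1,j6 [ 0.36 -0.88]
  shift [-0.001  0.004  0.849] roll -0.001 rows>= 2
```

>>> carry_out(moves=[[0,0,0.3,0,1],[0,0,0.5,0,1],[0,0,0.65,0,1],[0,0,0.75,0,1],[0,0,0.82,0,1],[0,0,0.85,0,1],[0,0,0.85,0,1],[0,0,0.85,0,1],[0,0,0.85,0,1]])

```text
clock: 36.75
eef_pos: [0.4131, 0.1544, 0.0292]
tool_rot: [0.166, 0.986, 0.0, 0.001]
ft_force: [0.2, 0.8, -0.5]
grip_width: 0.0853
```

```bash
python3 - <<'E'
from plan import *
legs([(.4131,.1543,.0285,160.9)])
crop(imaging.camera('scene'),240,90,140,110,5.6,'pics/f1.png')
E
```

```text
at [0.4131 0.1544 0.0292] yaw 160.88 t 36.75 grip 0.0853 f [ 0.18  0.81 -0.51] j1,j6 [ 0.36 -0.88]
  shift [-0.001 -0.001  0.007] roll -0.0 rows>= 1
```

View pics/f1.png

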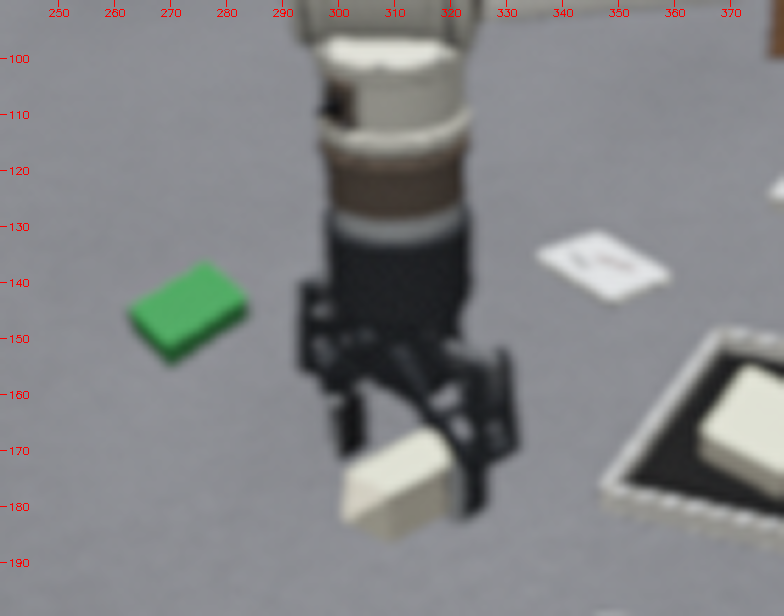

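>>> carry_out(moves=[[0,0,0,0,0.2],[0,0,0,0,0],[0,0,0,0,-0.1],[0,0,0,0,-1],[0,0,0,0,-1],[0,0,0,0,-1],[0,0,0,0,-1],[0,0,0,0,-1],[0,0,0,0,-1],[0,0,0,0,-1]])

```text
clock: 37.8
eef_pos: [0.4129, 0.1543, 0.0289]
tool_rot: [0.166, 0.986, 0.0, 0.0]
ft_force: [-0.4, -0.6, 5.2]
grip_width: 0.0309
```

>>> carry_out(moves=[[0,0,-0.05,0,-1],[0,0,-0.15,0,-1],[0,0,-0.35,0,-1],[0,0,-0.6,0,-1],[0,0,-0.8,0,-1],[0,0,-0.9,0,-1],[0,0,-0.9,0,-1],[0,0,-0.9,0,-1]])

```text
clock: 38.6
eef_pos: [0.412, 0.1541, 0.1181]
tool_rot: [0.166, 0.986, -0.0, -0.0]
ft_force: [-1.6, 0.5, -1.9]
grip_width: 0.031
```

```bash
python3 - <<'E'
from plan import *
x,y,t=intray('sca',(-.021,-.042)); print(x,y,t)
legs([(x,y,.118,t+90)])
crop(imaging.camera('scene'),240,90,140,110,5.6,'pics/f2.png')
E
```

```text
0.6263506516889236 -0.040274477476475494 5.0133807073947025
at [0.412  0.1541 0.1181] yaw 160.88 t 38.6 grip 0.031 f [-1.63  0.51 -1.89] j1,j6 [ 0.36 -0.88]
  shift [-0.887 -0.378  0.   ] roll 0.244 rows>= 3
  shift [-0.964 -0.019  0.   ] roll 0.244 rows>= 3
  shift [-0.901  0.343  0.   ] roll 0.244 rows>= 3
```

View pics/f2.png

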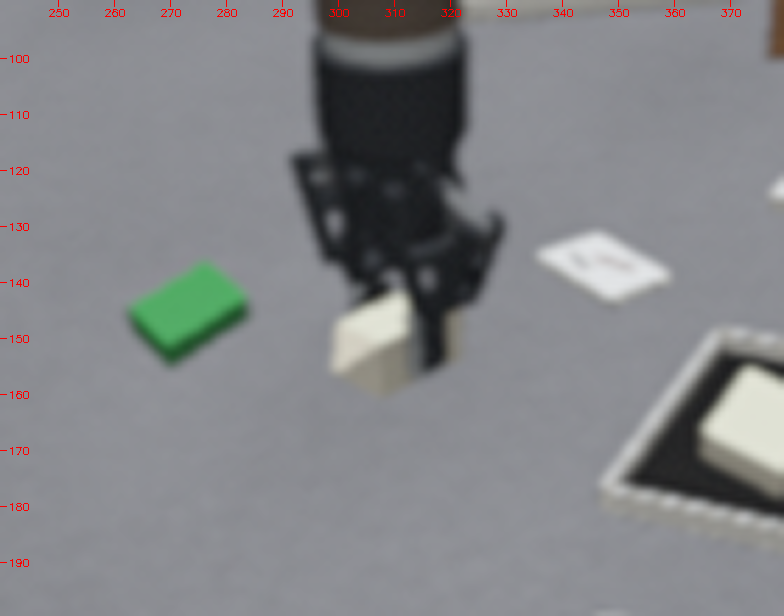

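>>> carry_out(moves=[[-0.22,-0.09,0,0.06,-1],[-0.44,-0.19,0,0.12,-1],[-0.66,-0.28,0,0.18,-1],[-0.887,-0.378,0,0.244,-1]])

```text
clock: 39.05
eef_pos: [0.4835, 0.0887, 0.117]
tool_rot: [0.353, 0.936, -0.001, -0.001]
ft_force: [1.1, -0.8, -1.8]
grip_width: 0.031
```

>>> carry_out(moves=[[-0.24,-0.005,0,0.06,-1],[-0.48,-0.01,0,0.12,-1],[-0.72,-0.015,0,0.18,-1],[-0.964,-0.019,0,0.244,-1]])

```text
clock: 39.45
eef_pos: [0.5549, 0.0239, 0.1167]
tool_rot: [0.525, 0.851, -0.001, -0.002]
ft_force: [0.5, 0.2, -1.7]
grip_width: 0.0312
```

>>> carry_out(moves=[[-0.22,0.08,0,0.06,-1],[-0.44,0.17,0,0.12,-1],[-0.67,0.25,0,0.18,-1],[-0.901,0.343,0,0.244,-1],[-0.901,0.343,0,0.244,-1],[-0.901,0.343,0,0.244,-1],[-0.901,0.343,0,0.244,-1]])

```text
clock: 40.15
eef_pos: [0.6254, -0.0395, 0.1173]
tool_rot: [0.675, 0.738, -0.001, -0.001]
ft_force: [0.5, 0.2, -1.6]
grip_width: 0.031
```

```bash
python3 - <<'E'
from plan import *
x,y,t=intray('sca',(-.021,-.042)); print(x,y,t)
legs([(x,y,.033,t+90)])
E
```

```text
0.6263506516889236 -0.040274477476475494 5.0133807073947025
at [ 0.6254 -0.0395  0.1173] yaw 95.07 t 40.15 grip 0.031 f [ 0.54  0.22 -1.63] j1,j6 [-0.06 -0.15]
  shift [-0.009  0.009  0.843] roll 0.001 rows>= 2
```

>>> carry_out(moves=[[0,0,0.2,0,-1],[0,0,0.45,0,-1],[0,0,0.6,0,-1],[0,0,0.68,0,-1],[0,0,0.73,0,-1],[0,0,0.77,0,-1],[0,0,0.8,0,-1],[0,0,0.82,0,-1],[0,0,0.83,0,-1],[0,0,0.84,0,-1],[0,0,0.85,0,-1],[0,0,0.85,0,-1],[0,0,0.85,0,-1]])

```text
clock: 41.45
eef_pos: [0.6268, -0.0401, 0.0336]
tool_rot: [0.676, 0.737, 0.0, 0.0]
ft_force: [0.3, 0.4, -1.9]
grip_width: 0.0311
```

>>> carry_out(moves=[[0,0,0.005,0,-1],[0,0,0.01,0,-1],[0,0,0.012,0,-1],[0,0,0.012,0,-1],[0,0,0.012,0,-1]])

```text
clock: 41.95
eef_pos: [0.6269, -0.0401, 0.0329]
tool_rot: [0.676, 0.737, 0.0, 0.0]
ft_force: [-1.7, 0.1, 3.0]
grip_width: 0.0308
```

```bash
python3 - <<'E'
from plan import *
legs([])
crop(imaging.camera('scene'),310,140,130,130,5,'pics/f4.png')
E
```

```text
at [ 0.6269 -0.0401  0.0329] yaw 95.0 t 41.95 grip 0.0308 f [-1.7   0.12  2.97] j1,j6 [-0.06 -0.15]
```

View pics/f4.png

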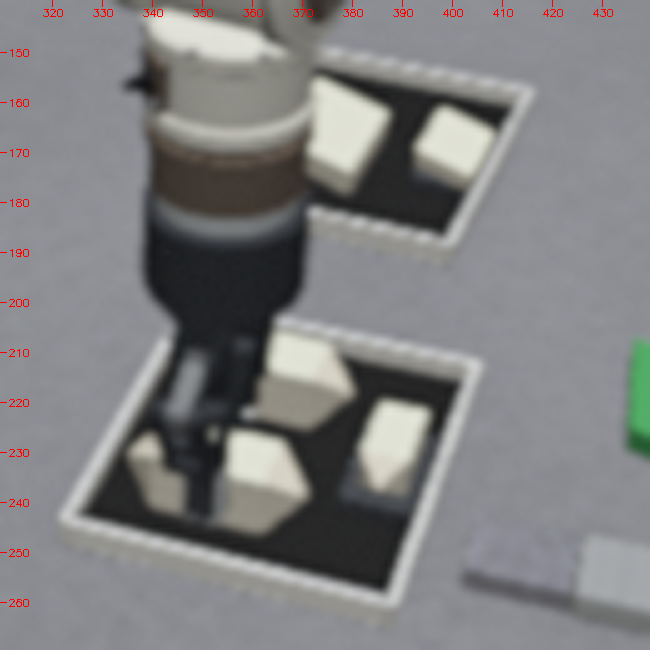

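>>> carry_out(moves=[[0,0,0,0,-0.2],[0,0,0,0,-0.1],[0,0,0,0,0],[0,0,0,0,0.15],[0,0,0,0,0.15],[0,0,0,0,0.15],[0,0,-0.1,0,0.15],[0,0,-0.3,0,0.15],[0,0,-0.7,0,0.6],[0,0,-0.95,0,1],[0,0,-0.95,0,1]])

```text
clock: 43.1
eef_pos: [0.6302, -0.0403, 0.1335]
tool_rot: [0.676, 0.737, 0.003, 0.004]
ft_force: [0.3, 0.3, -0.3]
grip_width: 0.085
```

>>> carry_out(moves=[[0,-0.95,-0.3,0,1],[0,-0.95,-0.3,0,1],[0,-0.95,-0.3,0,1]])

```text
clock: 43.4
eef_pos: [0.5249, -0.0484, 0.1569]
tool_rot: [0.676, 0.737, -0.003, -0.003]
ft_force: [1.3, 0.1, 0.7]
grip_width: 0.0854
```

>>> carry_out(moves=[[0,-0.95,0,0,1],[0,-0.95,0,0,1],[0,-0.95,0,0,1]])

```text
clock: 43.7
eef_pos: [0.4289, -0.0562, 0.155]
tool_rot: [0.676, 0.737, -0.003, -0.005]
ft_force: [0.6, -0.7, 0.0]
grip_width: 0.0851
```

>>> carry_out(moves=[[0,-0.9,0,0,1],[0,-0.9,0,0,1],[0,-0.9,0,0,1],[0,-0.9,0,0,1],[0,-0.9,0,0,1]])

```text
clock: 44.2
eef_pos: [0.3497, -0.0647, 0.1581]
tool_rot: [0.676, 0.737, 0.001, 0.001]
ft_force: [0.0, -0.1, 0.1]
grip_width: 0.0854
```

```bash
cat > check.py <<'E'
from plan import *
from fit import *
im=imaging.camera('top'); crop(im,140,110,360,200,2.2,'pics/z1.png',20)
crop(imaging.camera('scene'),130,90,330,270,2.4,'pics/z2.png',20)
T={'gyp':(.584,.2956,.0334),'sca':(.6436,.0034,.0875),'gar':(.5826,-.3194,-.1509)}
Y=np.arange(0,np.pi,np.pi/8)
# black floor: threshold bright blobs, fit
for nm,M,z,t,l in [('garA',GAR,.026,'gar',(-.021,-.046)),('garB',GAR,.026,'gar',(-.021,.046)),('scaA',SCA,.020,'sca',(-.021,.042)),('scaB',SCA,.020,'sca',(-.021,-.042)),('gyp',GYPa,.012,'gyp',(-.021,0))]:
    x,y,_=intray(t,l); c=w2pix('top',[[x,y,z]])[0]
    p,e=fit('top',im,M,z,c.round().astype(int),Y,r=20,thr=60)
    tx=T[t]; d=R.from_euler('z',-tx[2]).apply([p[0]-tx[0],p[1]-tx[1],0])
    print(nm,'tray xy mm',(d[:2]*1000).round(1),'yaw',round(np.degrees(p[2]-tx[2])%180,1),'err',round(e,3))
E
python3 check.py
```

```text
garA tray xy mm [-18.8 -47.7] yaw 89.1 err 0.075
garB tray xy mm [-19.7  44.7] yaw 91.8 err 0.06
scaA tray xy mm [-19.3  41.8] yaw 179.7 err 0.089
scaB tray xy mm [-19.6 -43.1] yaw 1.2 err 0.068
gyp tray xy mm [-19.1   2.3] yaw 90.1 err 0.036
```

View pics/z1.png

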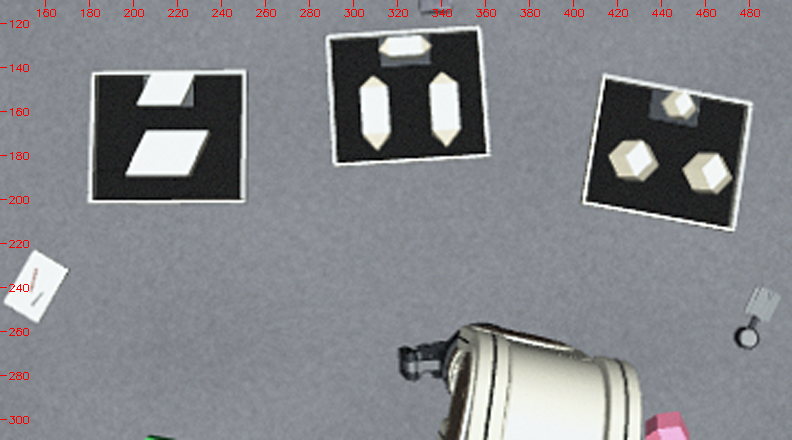

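View pics/z2.png

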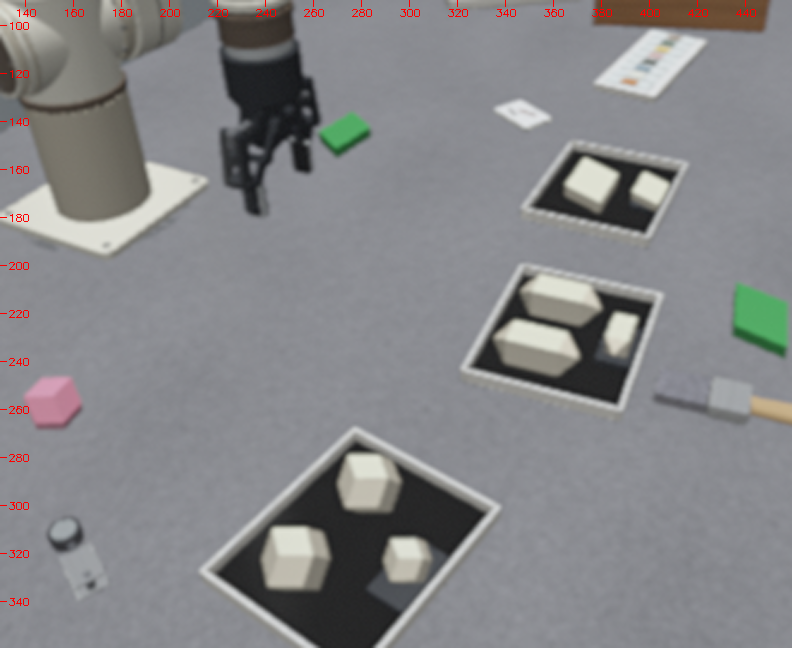

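All five lie in their trays, well apart and flat. The lens at (480,263) and plate at (155,240) are at their first pixels. Handing in.

```bash
python3 -c "
from workcell import order
print(order.job_done())"
```

```text
the job is handed in; nothing more can be done
None
```

All five crystals are in their matching trays, and I handed the job in at about 44 s of the 128 s allowed. The hand-in gives no verdict.

I lowered each crystal slowly until the wrist force showed it touching the tray floor, then released it; none was dropped.

My last camera check fitted each crystal's outline in the top picture, in mm from the tray centre:

| Crystal | Tray x, y (mm) |
|---|---|
| Garnet | -19, -48 |
| Garnet | -20, +45 |
| Scapolite | -19, +42 |
| Scapolite | -20, -43 |
| Gypsum | -19, +2 |

- **Position:** every centre is well inside the free floor, and each is within about 2.5 mm of where I aimed.
- **Flat and apart:** in both pictures the scapolites and the gypsum lie flat, the two garnets are clear of each other, and so are the two scapolites. I judged flatness by eye rather than measuring the tilt.
- **Hand lens and streak plate:** both are at the same pixels as at the start.

No check failed or disagreed. One early script stopped on an error from too many camera-model calls. I stored the camera model and reran it, and the arm had not moved.

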